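# Unstack the plaster mould parts and close the casting moulds

### The job

Take apart the pile of plaster mould parts on the drying board and close the three casting moulds in the wooden trays, ready for pouring: the round cover on the round base, the square cover on the square base, and on the long base first the open middle part and then the long cover. Each part must sit flat and fully home over the lugs below it, wide notch over wide lug. Put the parts down without dropping them, and leave the plain block, the dish and the engraving tool where they are.

Things in the scene. Friction and masses are not known exactly. Their poses are not given: they have to be found in the camera images.
- round_cover_mid (a point): Round cover: plaster disc 62 mm across, 32 mm high, 12 mm pour hole in the middle; top of the pile. End notches cut right through, open to the edge, 16 mm deep: wide (32 mm) at +x, narrow (18 mm) at -x; they drop over the lugs below with 4 mm play, not the other way round. Point: its centre, 16 mm above its underside; z up. About 0.11 kg.
- square_cover_mid (a point): Square cover: plaster block 64 (x) by 60 (y) by 32 mm high, 12 mm pour hole; second in the pile. End notches cut right through, open to the edge, 16 mm deep: wide (32 mm) at +x, narrow (18 mm) at -x; they drop over the lugs below with 4 mm play, not the other way round. Point: its centre, 16 mm above its underside; z up. About 0.13 kg.
- long_middle_mid (a point): Middle part: plaster frame 124 (x) by 58 (y) by 30 mm, opening 66 by 28 mm; third in the pile, lying across the long cover. Ends notched like the covers (wide at +x). Lugs on top, 12 mm high, tapered 2 mm a side, 3 mm in from the ends, 9 mm thick: wide (24 mm) at +x, narrow (10 mm) at -x. Point: centre, 15 mm above its underside; z up. 0.17 kg.
- long_cover_mid (a point): Long cover: plaster block 124 (x) by 58 (y) by 30 mm high, 12 mm pour hole; bottom of the pile, on a slatted board 20 mm high. End notches cut right through, open to the edge, 16 mm deep: wide (32 mm) at +x, narrow (18 mm) at -x; they drop over the lugs below with 4 mm play, not the other way round. Point: its centre, 15 mm above its underside; z up. 0.22 kg.
- round_base: Lower half of the round mould: plaster disc 62 mm across, round cavity. Lugs on top, 12 mm high, tapered 2 mm a side, 3 mm in from the ends, 9 mm thick: wide (24 mm) at +x, narrow (10 mm) at -x. It is bedded in a fixed wooden tray, rim 20 mm high, 14 mm clear of the block. Origin: on the table, below its centre; z up; joint face (block top) at 42 mm. Tray 114 mm square.
- square_base: Lower half of the square mould: plaster block 64 (x) by 60 (y) mm, six-sided cavity. Lugs on top, 12 mm high, tapered 2 mm a side, 3 mm in from the ends, 9 mm thick: wide (24 mm) at +x, narrow (10 mm) at -x. It is bedded in a fixed wooden tray, rim 20 mm high, 14 mm clear of the block. Origin: on the table, below its centre; z up; joint face (block top) at 42 mm. Tray 116 by 112 mm.
- long_base: Lower half of the long mould: plaster block 124 (x) by 58 (y) mm, oblong cavity. Lugs on top, 12 mm high, tapered 2 mm a side, 3 mm in from the ends, 9 mm thick: wide (24 mm) at +x, narrow (10 mm) at -x. It is bedded in a fixed wooden tray, rim 20 mm high, 14 mm clear of the block. Origin: on the table, below its centre; z up; joint face (block top) at 42 mm. Tray 176 by 110 mm.
- blank: Bystander: plain uncarved plaster block, 100 (x) by 45 by 40 mm high, loose on the table; origin at the centre of its underside.
- dish: Bystander: small open plaster dish, 66 by 44 by 24 mm high, loose on the table; origin at the centre of its underside.
- graver: Bystander: engraving tool, turned wooden handle 28 mm thick (towards +x) and thin steel shaft, 110 mm long, lying loose on the table; origin on the table beneath its middle.
Things that resemble listed ones, but are neither listed nor needed, are in the scene too. What is shaped like the part that bears round_cover_mid but purple is not meant.

How it is judged:
At the end, for the whole second after the job is handed in: All four parts released, at rest, level within 3 degrees and fully home on their lugs (height within 3 mm): round and square covers and the long middle part within 8 mm of the centres of their own bases, the long cover on the middle part within 12 mm, each turned within 14 degrees of its base (horizontal distance between round_cover_mid and round_base below 0.008 m and z of round_cover_mid in the frame of round_base between 0.055 and 0.061 m and angle between each of round_cover_mid, square_cover_mid, long_middle_mid, long_cover_mid's own z axis and vertical below 0.06 rad and angle between the x axis of round_cover_mid and the x axis of round_base, either way round below 0.25 rad and linear speed of each of round_cover, square_cover, long_middle, long_cover below 0.02 m/s and horizontal distance between square_cover_mid and square_base below 0.008 m and z of square_cover_mid in the frame of square_base between 0.055 and 0.061 m and angle between the x axis of square_cover_mid and the x axis of square_base, either way round below 0.25 rad and horizontal distance between long_middle_mid and long_base below 0.008 m and z of long_middle_mid in the frame of long_base between 0.054 and 0.06 m and angle between the x axis of each of long_middle_mid, long_cover_mid and the x axis of long_base, either way round below 0.25 rad and horizontal distance between long_cover_mid and long_base below 0.012 m and z of long_cover_mid in the frame of long_base between 0.084 and 0.09 m); the robot touches nothing.
It fails at once if a mould part is dropped (it moves at over 0.7 m/s, a fall of about 25 mm, with no finger on it) ((linear speed of round_cover above 0.7 m/s and contact force between round_cover and the fingers below 0.1 N) or (linear speed of square_cover above 0.7 m/s and contact force between square_cover and the fingers below 0.1 N) or (linear speed of long_middle above 0.7 m/s and contact force between long_middle and the fingers below 0.1 N) or (linear speed of long_cover above 0.7 m/s and contact force between long_cover and the fingers below 0.1 N)).
It fails at once if the blank is shifted by more than 20 mm (distance of blank from where it was at the start of the episode above 0.02 m).
It fails at once if the dish is shifted by more than 20 mm (distance of dish from where it was at the start of the episode above 0.02 m).
It fails at once if the graver is shifted by more than 20 mm (distance of graver from where it was at the start of the episode above 0.02 m).
It also fails if it takes over 123 s, if anything falls off the work surface, if the arm or the gripper's body presses on something with over 40 N, if the wrist force passes 120 N, or if a joint passes its speed limit or range.

### The arm

A 7-joint arm with a two-finger parallel gripper is mounted at the origin on the work surface. World frame = base frame: x ahead of the robot, y to its left, z up, the work surface at z = 0. Lengths are in m, angles in rad, forces in N, time in s.
With the tool pointing down it reaches from about 0.425 to 0.925 m from the base axis. Payload 6.8 kg.
Tool frame: the origin (TCP) lies at the very end of the fingers, on their centre line; the grasp point (between the pads) lies 19 mm behind it; y points along the fingers, z is the direction in which the jaws open and shut, and the axes are right-handed (so a half turn about y gives the same grasp; the last joint's range is limited). The gripper opens to 85 mm and grips with 20 to 120 N. Pads are 22 mm wide; open, the fingers measure 114 mm over their backs; the gripper's body (76 mm by 85 mm) begins 54 mm behind the grasp point. The pads swing forward as they close: fully open they stand 13 mm farther back than shut.
Start: joints at [1.063, 0.477, 0.022, 1.555, -0.011, 1.109, -0.083], TCP at [0.263, -0.622, 0.231] pointing down, gripper open.
Joint ranges: [-2.96, 2.96], [-0.34, 2.1], [-1.41, 1.46], [0.24, 2.44], [-1.37, 4.51], [0.17, 1.92], [-2.96, 2.96]. Speed limits (rad/s): [2.39, 2.39, 3.14, 3.14, 3.14, 3.14, 3.14].

### API

Orientations are given as a rotation vector (axis times angle).
In Python, from bench import r gives the robot as it stands.
- The arm moves only by the tool drive_tool, never from a script. Its argument "series" is a list of rows, each a list of 7 numbers: the shift along the tool's x, y, z in mm, then the turn, a rotation vector about the tool's x, y, z in degrees, then the finger opening in mm, from 0 to 85.4. In form: [[tx, ty, tz, wx, wy, wz, grip], ...]. A call has 1 to 5 rows; each row is the pose to reach, as a shift and turn from the pose measured when the call began, along the tool's axes at that moment; what a row does not reach only later rows make up. A row lasts 1/10 s, in which the tool goes at most 50 mm and 8.59 degrees, less where a joint would pass 70% of its speed; a pose out of reach is approached as far as the arm can. A call with a gripper value outside its range is refused whole. The fingers move at their own pace and stop on an object; "squeeze" is the grip in N (left out, the last holds). Time passes only in rows, so rows that repeat a pose let the fingers close. It gives the time, the measured TCP pose, the force and the opening at its end, in the units of the state.
- r.get_obs(): the state, without advancing time (a new reading comes with each control period).
- r.grab_frame(name): name is "side" or "top" or "wrist"; returns a dict with "frame" (420x560x3 uint8, blue, green, red), "intrinsics" (3x3 intrinsics, pixels), "rvec" (rotation vector, rad) and "tvec" (3), from world to camera coordinates, as OpenCV has them. Camera axes: x right, y down, z forward; pixel columns grow to the right and rows downward; lengths in m; the calibration is good to about 2 mm. A picture is of the moment at which its call begins. There is no depth.
- r.hand_in(): hands the job in, once; it reports no verdict.
The state is a dict: "clock": time; "joints": joint angles; "qvel": joint speeds; "tau": joint torques, N m; "tcp_pos": TCP position; "orientation": TCP orientation; "contact_force": force on the tool from outside, world axes, zero at the start; "moment": the same for the moment, N m; "grip_width": finger opening in m.
Only numpy, scipy, OpenCV 4.12 (cv2) and the standard library are available. Lean on these libraries where they do the work, as an engineer would, in place of code of your own. Each camera call takes 0.05 s, during which the arm holds its last target.

## Working session

There is one attempt and no reset: what is moved stays moved. The work goes in short steps, Python scripts to look and compute and a tool call to move; the robot and the scene stay as the last step left them, time stands still between calls to the robot, and variables do not carry over. Pictures are saved under pics/ and viewed, and the job is handed in when it is done.

Besides the shell and the picture viewer there is one more tool, called after "Request:" as a command line: name --pt "numbers of a row" for each row, then --argument value for the rest. drive_tool: Moves the arm, as the interface text tells. Its arguments: {"type":"object","properties":{"series":{"type":"array","items":{"type":"array","items":{"type":"number"}}},"squeeze":{"type":"number"}},"required":["series"]}

```bash
ls; mkdir -p pics; python3 - <<'E'
from bench import r
import cv2
o=r.get_obs()
for k,v in o.items(): print(k,v)
for n in ("side","top","wrist"):
    f=r.grab_frame(n); cv2.imwrite(f"pics/{n}0.png",f["frame"]); print(n,f["intrinsics"].tolist(),f["rvec"],f["tvec"])
E
```

```text
pics
clock 0.0
joints [ 1.06285746  0.47782193  0.02234556  1.55646095 -0.0114916   1.10932419
 -0.08306884]
qvel [-0.00018311 -0.00123111  0.00055461  0.00022429  0.00154415  0.00043844
 -0.000791  ]
tau [-2.41280293e-05 -5.96447539e+01  1.60782505e+00 -2.81192994e+01
  1.25015658e-02  9.33681760e-03  1.27766094e-05]
tcp_pos [ 0.2625004  -0.62120832  0.23030721]
orientation [-0.40622921  2.00377816 -2.00007601]
contact_force [0.17271096 0.10592221 0.76092603]
moment [0.00454666 0.04289951 0.00013813]
grip_width 0.08543520489302685
side [[485.57843720946704, 0.0, 273.4860155100984], [0.0, 485.57843720946704, 206.93573196219245], [0.0, 0.0, 1.0]] [ 0.84435819 -2.60831767  1.01460399] [0.35099265 0.2916779  1.00168886]
top [[531.1784955521437, 0.0, 282.8271784836366], [0.0, 531.1784955521437, 208.0593327263248], [0.0, 0.0, 1.0]] [ 2.12944833 -2.13694593  0.20513984] [-0.07461802  0.50391527  1.38459137]
wrist [[360.6558496227674, 0.0, 277.9724920413028], [0.0, 360.6558496227674, 207.26103702892541], [0.0, 0.0, 1.0]] [-2.42534659  1.60604911  0.21999318] [-0.67393606 -0.03540346  0.37976241]
```

View pics/side0.png

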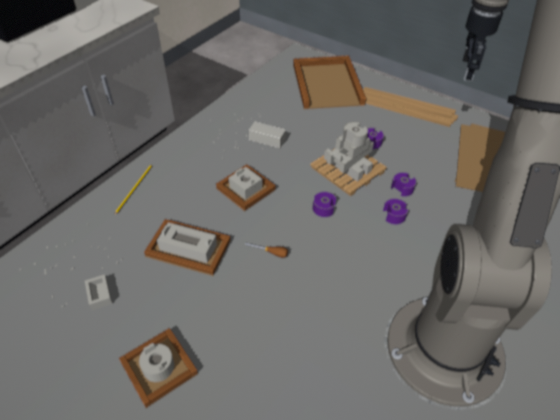

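View pics/top0.png

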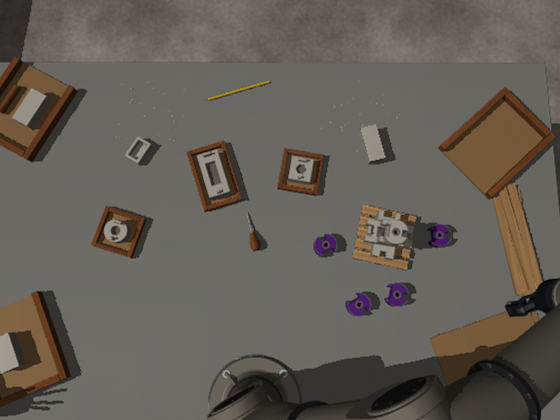

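View pics/wrist0.png

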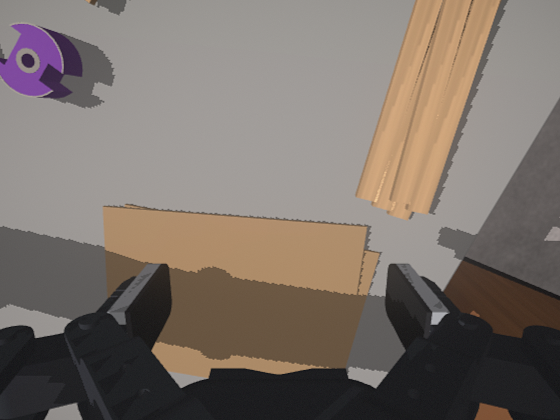

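```bash
cat > h.py <<'E'
import numpy as np, cv2
from bench import r
from scipy.spatial.transform import Rotation as R
def grab(n,save=None):
    f=r.grab_frame(n)
    if save: cv2.imwrite(f"pics/{save}.png",f["frame"])
    K=np.array(f["intrinsics"]);Rm=cv2.Rodrigues(np.array(f["rvec"],float))[0];t=np.array(f["tvec"],float).ravel()
    return f["frame"],(K,Rm,t)
def ray(c,px,z):
    K,Rm,t=c
    d=Rm.T@np.linalg.solve(K,np.array([px[0],px[1],1.]));o=-Rm.T@t
    return o+d*(z-o[2])/d[2]
def proj(c,P):
    K,Rm,t=c; p=K@(Rm@np.asarray(P,float)+t); return p[:2]/p[2]
def tcp():
    o=r.get_obs(); return np.array(o["tcp_pos"]),R.from_rotvec(o["orientation"]),o
def goal(pos,yaw,grasp=False):
    """pos: TCP world target; yaw: world direction (deg) of the jaw axis (tool z), tool y down.
    prints shift in tool axes mm and turn in deg"""
    p,Q,o=tcp()
    best=None
    for s in (0,180):
        a=np.radians(yaw+s); z=np.array([np.cos(a),np.sin(a),0]); y=np.array([0,0,-1.]); x=np.cross(y,z)
        G=R.from_matrix(np.c_[x,y,z]); w=(Q.inv()*G).as_rotvec(degrees=True)
        if best is None or np.linalg.norm(w)<np.linalg.norm(best): best=w
    sh=Q.inv().apply(np.array(pos)-p)*1000
    print("shift",sh.round(1),"turn",best.round(2),"grip",round(o["grip_width"]*1000,1),"t",round(o["clock"],2))
def crop(img,x0,y0,x1,y1,s,name):
    c=cv2.resize(img[y0:y1,x0:x1],None,fx=s,fy=s,interpolation=cv2.INTER_CUBIC);cv2.imwrite(f"pics/{name}.png",c)
E
python3 - <<'E'
from h import *
im=cv2.imread("pics/top0.png"); crop(im,310,190,460,320,5,"pile_top")
im2=cv2.imread("pics/side0.png"); crop(im2,300,110,420,230,5,"pile_side")
crop(im,80,130,340,260,3,"bases")
p,Q,o=tcp();print(p,Q.as_matrix().round(3))
f,c=grab("wrist"); K,Rm,t=c; print("wristcam pos",-Rm.T@t, "axes",Rm.round(3).tolist())
f,c=grab("top"); print(-c[1].T@c[2])
for n,px,z in [("pile",(397,232),.15),("round_base",(116,231),.042),("long_base",(214,173),.042),("square_base",(301,169),.042)]:
    print(n,ray(c,px,z))
E
```

```text
[ 0.26251358 -0.62139243  0.23055518] [[-0.921 -0.001  0.389]
 [-0.389  0.001 -0.921]
 [ 0.    -1.    -0.001]]
wristcam pos [ 0.32510515 -0.59477715  0.37466748] axes [[0.39, -0.921, -0.001], [-0.887, -0.376, 0.267], [-0.246, -0.103, -0.964]]
[ 0.24861968 -0.0581182   1.45306649]
pile [ 0.42374716 -0.35788591  0.15      ]
round_base [0.44318205 0.36909862 0.042     ]
long_base [0.60199042 0.110906   0.042     ]
square_base [ 0.61288175 -0.12669191  0.042     ]
```

View pics/pile_top.png

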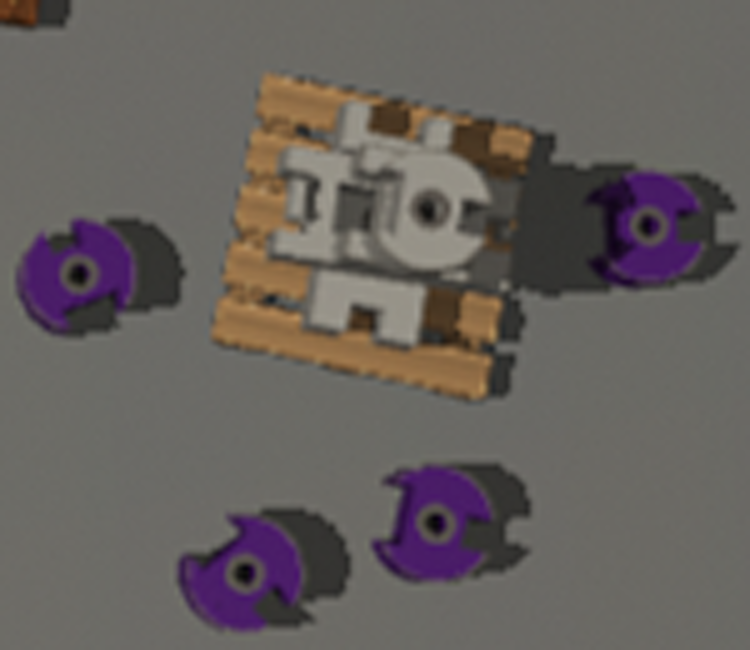

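View pics/pile_side.png

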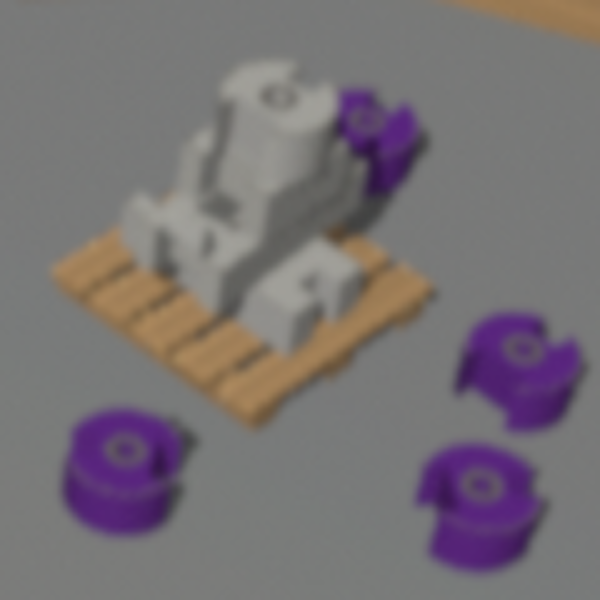

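View pics/bases.png

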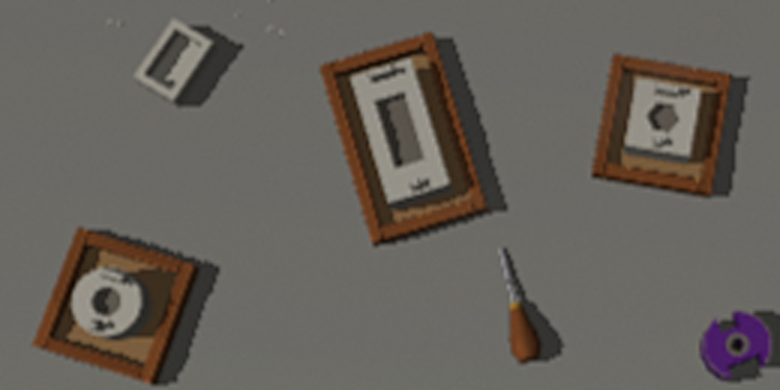

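```bash
python3 - <<'E'
from h import *
goal([.415,-.37,.36],-67)
E
```

```text
shift [-238.3 -129.  -172.5] turn [ 0.04 -0.09  0.  ] grip 85.5 t 0.25
```

Request:
drive_tool --pt "-60 -40 -35 0 0 0 85" --pt "-95 -75 -60 0 0 0 85" --pt "-130 -105 -85 0 0 0 85" --pt "-165 -125 -115 0 0 0 85" --pt "-200 -129 -145 0 0 0 85"

```text
clock: 0.75
tcp_pos: [0.3772, -0.4368, 0.3538]
orientation: [-0.403, 2.0, -2.004]
contact_force: [0.5, 0.1, 0.4]
grip_width: 0.0848
```

Request:
drive_tool --pt "-40 -3 -28 0 0 0 85" --pt "-40 -3 -28 0 0 0 85"

```text
clock: 0.95
tcp_pos: [0.4087, -0.3885, 0.3584]
orientation: [-0.409, 1.991, -1.995]
contact_force: [0.1, -0.4, 0.2]
grip_width: 0.0844
```

```bash
python3 - <<'E'
from h import *
grab("wrist","w1"); p,Q,o=tcp(); print(p,o["qvel"].round(3) if hasattr(o["qvel"],"round") else o["qvel"],o["clock"],o["joints"])
E
```

```text
[ 0.40601502 -0.39191192  0.35763029] [ 0.049  0.026  0.077 -0.     0.023 -0.001  0.022] 1.0 [ 0.73331412  0.20136778 -0.0899598   1.65497679  0.01781822  1.28206255
 -0.52428243]
```

View pics/w1.png

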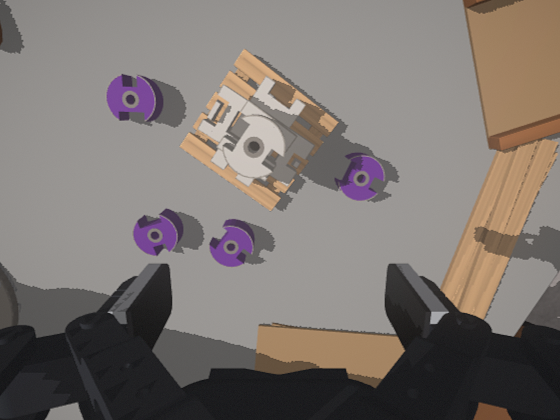

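```bash
python3 - <<'E'
from h import *
im=cv2.imread("pics/w1.png"); crop(im,170,40,350,220,4,"w1c")
E
```

```text
(no output)
```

View pics/w1c.png

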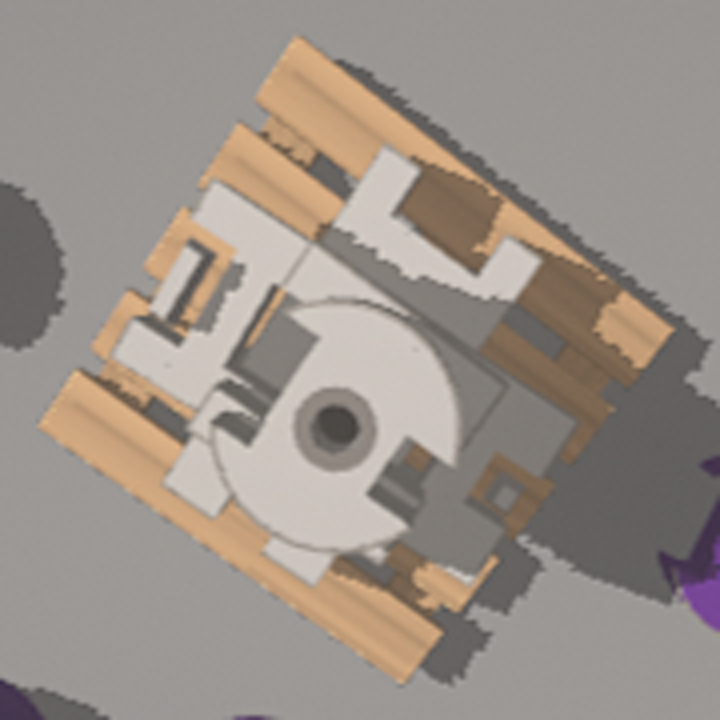

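```bash
cat >> h.py <<'E'
def wp(c,pts,z,x0=0,y0=0,s=1):
    return np.array([ray(c,(x0+a/s,y0+b/s),z)[:2] for a,b in pts])
E
python3 - <<'E'
from h import *
im,c=grab("wrist")
# pose has settled a bit since; refine: check shift
o=dict(x0=170,y0=40,s=4)
w=wp(c,[(335,425),(390,465),(293,377)],.144,**o); print(w); d=w[2]-w[1]; print("yaw",np.degrees(np.arctan2(d[1],d[0])))
print("board corners",wp(c,[(300,37),(672,325),(405,683),(40,425)],.02,**o))
print("mid wide lug",wp(c,[(200,245),(155,310)],.092,**o))
goal([.56,-.06,.40],-67)
E
```

```text
[[ 0.42592278 -0.35797017]
 [ 0.42223108 -0.37420562]
 [ 0.4325963  -0.34417011]]
yaw 70.96051821754088
board corners [[ 0.51713503 -0.30061051]
 [ 0.48464857 -0.44412422]
 [ 0.33889898 -0.41175595]
 [ 0.37281293 -0.26612101]]
mid wide lug [[ 0.45026177 -0.3047704 ]
 [ 0.4292719  -0.29952795]]
shift [-274.4  -43.3 -246.5] turn [-0.17  0.04 -0.06] grip 85.0 t 1.05
```

Request:
drive_tool --pt "-36 -10 -32 0 0 0 85" --pt "-72 -20 -64 0 0 0 85" --pt "-108 -30 -96 0 0 0 85" --pt "-144 -40 -128 0 0 0 85" --pt "-180 -45 -160 0 0 0 85"

```text
clock: 1.55
tcp_pos: [0.5072, -0.177, 0.4025]
orientation: [-0.402, 1.998, -2.005]
contact_force: [1.3, -0.1, 0.9]
grip_width: 0.0849
```

Request:
drive_tool --pt "-36 0 -32 0 0 0 85" --pt "-60 0 -70 0 0 0 85" --pt "-75 0 -90 0 0 0 85" --pt "-75 0 -90 0 0 0 85"

```text
clock: 1.95
tcp_pos: [0.542, -0.0617, 0.4017]
orientation: [-0.407, 1.997, -2.001]
contact_force: [0.5, -0.2, -0.5]
grip_width: 0.085
```

```bash
python3 - <<'E'
from h import *
grab("wrist","w2"); p,Q,o=tcp(); print(p,o["qvel"],o["clock"])
goal([.42,.27,.38],-67)
E
```

```text
[ 0.5416053  -0.06469936  0.40163997] [ 0.03069276 -0.00406559  0.05015907  0.00428331  0.01403872  0.00281585
  0.01428927] 2.0
shift [ -18.3   20.4 -355.7] turn [-0.2  -0.09 -0.03] grip 85.2 t 2.0
```

View pics/w2.png

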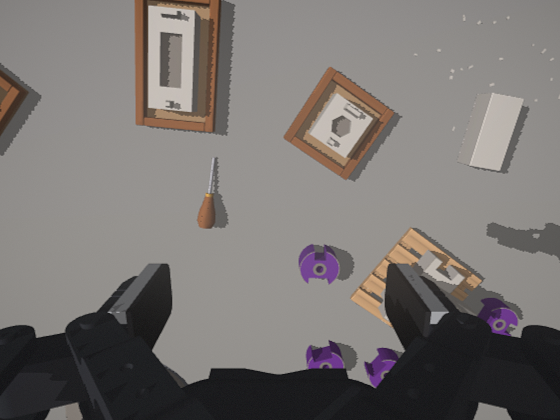

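```bash
cat >> h.py <<'E'
import pickle
_g=grab
def grab(n,save=None):
    f,c=_g(n,save)
    if save: pickle.dump(c,open(f"pics/{save}.pkl","wb"))
    return f,c
def cal(n): return pickle.load(open(f"pics/{n}.pkl","rb"))
E
python3 - <<'E'
from h import *
im,c=grab("wrist","w3"); 
crop(im,130,0,230,140,5,"w3L");crop(im,280,60,400,185,5,"w3S")
E
```

```text
(no output)
```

View pics/w3L.png

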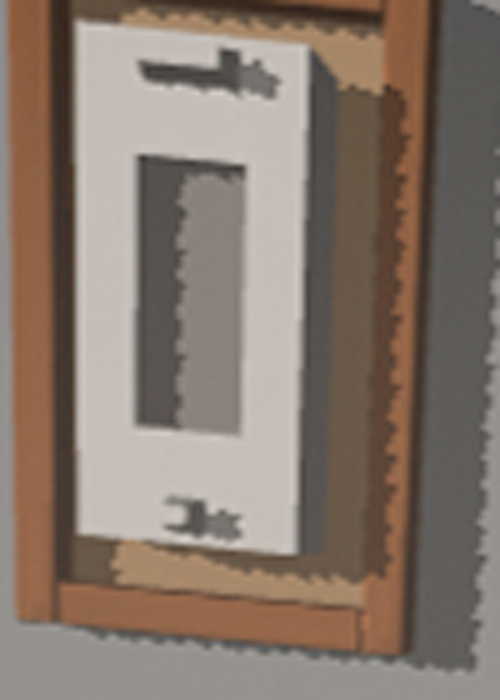

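View pics/w3S.png

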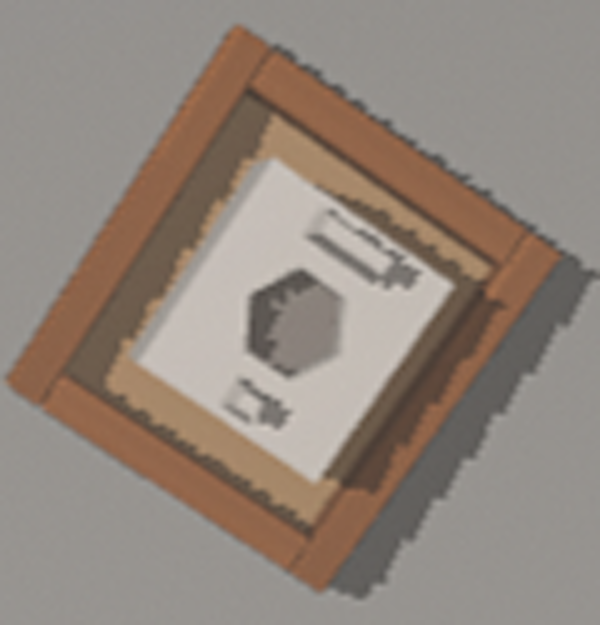

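Request:
drive_tool --pt "-4 4 -50 0 0 0 85" --pt "-8 8 -100 0 0 0 85" --pt "-12 12 -150 0 0 0 85" --pt "-16 16 -200 0 0 0 85" --pt "-18 20 -250 0 0 0 85"

```text
clock: 2.55
tcp_pos: [0.462, 0.1687, 0.3805]
orientation: [-0.397, 2.001, -2.011]
contact_force: [0.1, 0.4, 0.7]
grip_width: 0.0847
```

Request:
drive_tool --pt "0 0 -50 0 0 0 85" --pt "0 0 -85 0 0 0 85" --pt "0 0 -105 0 0 0 85" --pt "0 0 -105 0 0 0 85"

```text
clock: 2.95
tcp_pos: [0.4216, 0.2665, 0.38]
orientation: [-0.398, 2.001, -2.009]
contact_force: [0.2, -0.4, -0.7]
grip_width: 0.0849
```

```bash
python3 - <<'E'
from h import *
grab("wrist","w4"); p,Q,o=tcp(); print(p,o["qvel"],o["clock"])
E
```

```text
[0.42267056 0.2646501  0.37983895] [2.48207689e-02 3.04138592e-04 3.86210364e-02 6.86113213e-03
 8.23672289e-03 9.23724377e-05 1.00081815e-02] 3.0
```

View pics/w4.png

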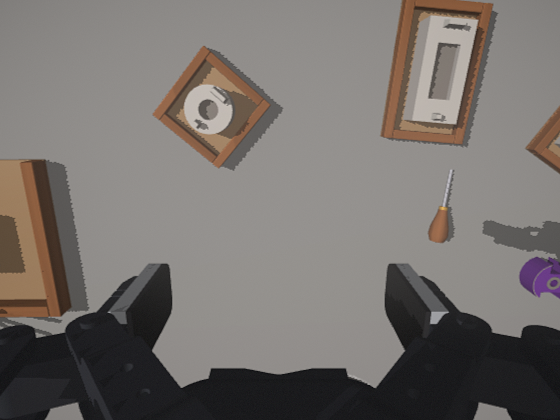

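```bash
python3 - <<'E'
from h import *
im=cv2.imread("pics/w4.png"); crop(im,150,45,275,170,5,"w4R"); crop(im,380,0,500,150,5,"w4L")
c=cal("w3")
L=wp(c,[(75,20),(310,45),(298,555),(75,535)],.042,130,0,5); print(L,L.mean(0)); 
def e(P):
    for i in range(4):
        d=P[(i+1)%4]-P[i]; print(round(np.linalg.norm(d)*1000,1),round(np.degrees(np.arctan2(d[1],d[0])),1))
e(L)
S=wp(c,[(275,157),(457,282),(320,482),(132,357)],.042,280,60,5); print(S,S.mean(0)); e(S)
E
```

```text
[[0.65471902 0.16286682]
 [0.67238433 0.10686111]
 [0.55397958 0.0687322 ]
 [0.5355269  0.12559416]] [0.60415246 0.11601357]
58.7 -72.5
124.4 -162.2
59.8 108.0
124.9 17.4
[[ 0.6533343  -0.10109133]
 [ 0.64339852 -0.16042931]
 [ 0.5800571  -0.14975404]
 [ 0.59080732 -0.08739651]] [ 0.61689931 -0.12466779]
60.2 -99.5
64.2 170.4
63.3 80.2
64.0 -12.4
```

View pics/w4R.png

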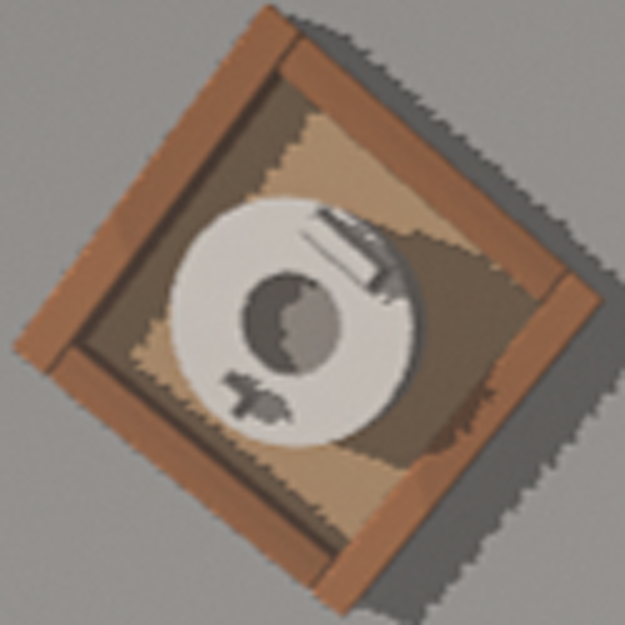

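View pics/w4L.png

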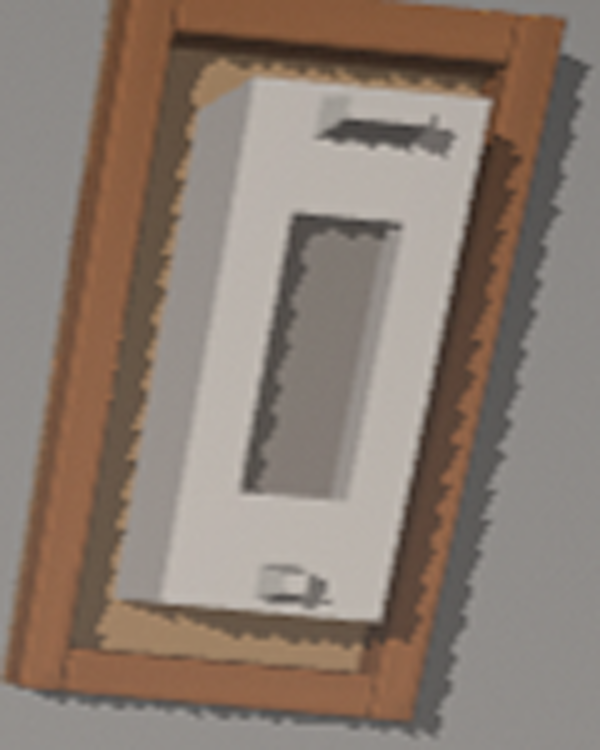

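```bash
python3 - <<'E'
from h import *
def rep(n,P):
    print(n,"ctr",P.mean(0).round(4))
    for i in range(4):
        d=P[(i+1)%4]-P[i]; print("  ",round(np.linalg.norm(d)*1000,1),round(np.degrees(np.arctan2(d[1],d[0])),1))
c=cal("w3")
rep("Stray",wp(c,[(237,22),(562,258),(322,592),(8,380)],.02,280,60,5))
c=cal("w4")
rep("Rtray",wp(c,[(268,5),(603,298),(343,615),(13,347)],.02,150,45,5))
print("R disc",wp(c,[(292,322)],.042,150,45,5), "hole",wp(c,[(291,324)],.042,150,45,5))
rep("L",wp(c,[(250,78),(492,97),(383,622),(162,603)],.042,380,0,5))
# disc via mask
im=cv2.imread("pics/w4.png")
hsv=cv2.cvtColor(im,cv2.COLOR_BGR2HSV); m=((hsv[...,1]<25)&(hsv[...,2]>170)).astype(np.uint8)
m[:, :150]=0;m[:45]=0;m[170:]=0;m[:,275:]=0
cs,_=cv2.findContours(m,cv2.RETR_EXTERNAL,cv2.CHAIN_APPROX_NONE); k=max(cs,key=cv2.contourArea)
W=np.array([ray(c,p[0],.042)[:2] for p in cv2.convexHull(k)],np.float32); (cc,rr)=cv2.minEnclosingCircle(W); print(cc,rr)
lug=wp(c,[(330,215),(383,272)],.054,150,45,5);print("round wide lug",lug)
goal([.395,-.385,.30],-19)
E
```

```text
Stray ctr [ 0.6165 -0.1246]
   112.8 -100.5
   114.6 169.6
   111.8 79.4
   114.4 -10.0
Rtray ctr [0.4479 0.3731]
   112.6 -107.6
   113.0 162.0
   112.8 72.2
   112.7 -18.1
R disc [[0.44817536 0.37328026]] hole [[0.44760699 0.3733505 ]]
L ctr [0.605  0.1149]
   59.5 -71.4
   124.9 -162.0
   58.6 107.9
   124.1 18.4
(0.4479275643825531, 0.3741418719291687) 0.030741436406970024
round wide lug [[0.476792   0.37122614]
 [0.46914749 0.35439389]]
shift [273.1  83.  589.7] turn [ -0.3  -48.61   0.13] grip 85.0 t 3.0
```

```bash
cat >> h.py <<'E'
def path(wps):
    """list of (x,y,z,yaw) world -> rows in tool axes now"""
    for w in wps: goal(w[:3],w[3])
E
python3 - <<'E'
from h import *
path([(.46,.22,.38,-59),(.49,.175,.37,-51),(.51,.125,.36,-43),(.52,.075,.35,-35),(.52,.025,.35,-27)])
E
```

```text
shift [-17.5   0.1  55.5] turn [-0.31 -8.61  0.02] grip 85.0 t 3.0
shift [-28.1  10.4 108.5] turn [ -0.31 -16.61   0.04] grip 85.0 t 3.0
shift [-27.5  20.7 162.3] turn [ -0.31 -24.61   0.06] grip 85.0 t 3.0
shift [-17.7  31.  212.3] turn [ -0.31 -32.61   0.08] grip 85.0 t 3.0
shift [  1.3  31.3 258.5] turn [ -0.3  -40.61   0.11] grip 85.0 t 3.0
```

Request:
drive_tool --pt "-18 0 48 0 -8 0 85" --pt "-28 10 97 0 -16 0 85" --pt "-28 20 145 0 -24 0 85" --pt "-18 30 193 0 -32 0 85" --pt "0 31 240 0 -40 0 85"

```text
clock: 3.5
tcp_pos: [0.5136, 0.0589, 0.35]
orientation: [-0.928, 1.568, -1.578]
contact_force: [0.4, 0.4, -0.8]
grip_width: 0.0852
```

```bash
python3 - <<'E'
from h import *
print(tcp()[0])
path([(.52,-.02,.35,-19),(.515,-.07,.34,-19),(.50,-.12,.33,-19),(.485,-.165,.32,-19),(.468,-.21,.31,-19),(.41,-.38,.31,-19)])
E
```

```text
[0.51363113 0.05888315 0.35001027]
shift [65.8  0.5 43.9] turn [ -0.16 -10.08   0.31] grip 85.2 t 3.5
shift [111.9  10.8  63.8] turn [ -0.16 -10.08   0.31] grip 85.2 t 3.5
shift [162.9  21.1  75. ] turn [ -0.16 -10.08   0.31] grip 85.2 t 3.5
shift [209.4  31.4  83.7] turn [ -0.16 -10.08   0.31] grip 85.2 t 3.5
shift [257.   41.6  90.7] turn [ -0.16 -10.08   0.31] grip 85.2 t 3.5
shift [433.7  42.6 122.6] turn [ -0.16 -10.08   0.31] grip 85.2 t 3.5
```

Request:
drive_tool --pt "40 0 25 0 -5 0 85" --pt "85 5 45 0 -10 0 85" --pt "132 16 60 0 -10 0 85" --pt "180 28 72 0 -10 0 85" --pt "230 40 82 0 -10 0 85"

```text
clock: 4.0
tcp_pos: [0.4734, -0.1819, 0.3124]
orientation: [-1.034, 1.45, -1.46]
contact_force: [0.7, -0.6, -0.4]
grip_width: 0.085
```

```bash
python3 - <<'E'
from h import *
print(tcp()[0])
path([(.41,-.38,.31,-19)])
E
```

```text
[ 0.4734105  -0.18186651  0.3124406 ]
shift [207.9   3.9   6. ] turn [-0.14 -0.4   0.39] grip 85.0 t 4.0
```

Request:
drive_tool --pt "50 4 2 0 0 0 85" --pt "100 4 4 0 0 0 85" --pt "150 4 5 0 0 0 85" --pt "190 4 6 0 0 0 85" --pt "208 4 6 0 0 0 85"

```text
clock: 4.5
tcp_pos: [0.404, -0.3882, 0.3095]
orientation: [-1.03, 1.459, -1.47]
contact_force: [-0.4, 0.5, -0.8]
grip_width: 0.0847
```

Request:
drive_tool --pt "10 0 0 0 0 0 85" --pt "10 0 0 0 0 0 85"

```text
clock: 4.7
tcp_pos: [0.3969, -0.4017, 0.3092]
orientation: [-1.028, 1.465, -1.476]
contact_force: [-0.6, 0.2, 1.2]
grip_width: 0.0851
```

```bash
python3 - <<'E'
from h import *
im,c=grab("wrist","w5"); print(tcp()[0])
crop(im,170,60,390,260,3.5,"w5c")
E
```

```text
[ 0.3987086  -0.39928979  0.30927438]
```

View pics/w5.png

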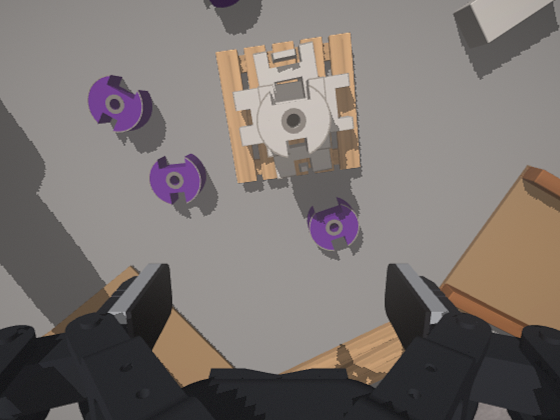

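View pics/w5c.png

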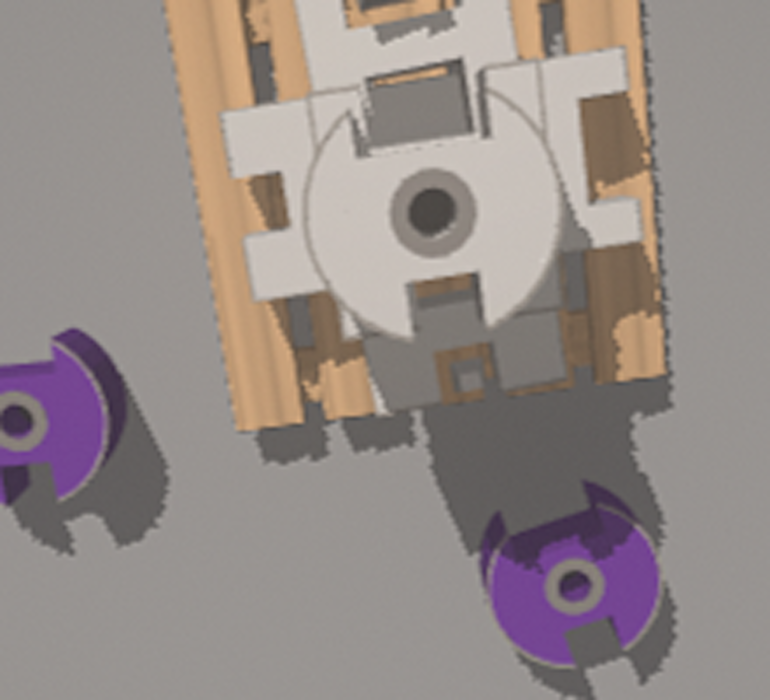

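```bash
python3 - <<'E'
from h import *
c=cal("w5"); a=dict(x0=170,y0=60,s=3.5)
w=wp(c,[(432,212),(360,158),(482,138),(408,286),(477,275)],.144,**a); print(w.round(4))
def an(d): return np.degrees(np.arctan2(d[1],d[0])).round(1)
print("wide w",np.linalg.norm(w[1]-w[2]),"narrow",np.linalg.norm(w[3]-w[4]), an(w[1]-w[2]),an(w[3]-w[4]),an(w[1]+w[2]-w[3]-w[4]))
# long cover corners z=.05
L=wp(c,[(222,115),(255,300),(622,48),(640,242)],.05,**a); print(L.round(4),L.mean(0), an(L[2]-L[0]),an(L[3]-L[1]))
M=wp(c,[(298,0),(505,0)],.08,**a)
x,y=w[0]; path([(x,y,.16,-19),(x,y,.116,-19)])
E
```

```text
[[ 0.4285 -0.3542]
 [ 0.4169 -0.3366]
 [ 0.4452 -0.3424]
 [ 0.4172 -0.3686]
 [ 0.4337 -0.3719]]
wide w 0.028937426579516284 narrow 0.01682649641188122 168.5 168.5 79.7
[[ 0.3806 -0.3103]
 [ 0.3691 -0.3655]
 [ 0.5003 -0.3346]
 [ 0.4885 -0.391 ]] [ 0.43460886 -0.35034016] -11.5 -12.0
shift [-54.2 148.7  12.3] turn [ 0.01 -1.35  0.59] grip 85.2 t 4.75
shift [-54.6 192.7  12.3] turn [ 0.01 -1.35  0.59] grip 85.2 t 4.75
```

```bash
python3 - <<'E'
from h import *
c=cal("w5"); a=dict(x0=170,y0=60,s=3.5)
for z in (.144,.132,.12):
  w=wp(c,[(304,212),(560,205),(432,212)],z,**a); print(z,np.linalg.norm(w[1]-w[0]),w[2])
_,ct=grab("top");_,cs=grab("side")
def tri(obs):
    A=[];b=[]
    for (K,Rm,t),px in obs:
        o=-Rm.T@t; d=Rm.T@np.linalg.solve(K,[px[0],px[1],1.]); d/=np.linalg.norm(d); P=np.eye(3)-np.outer(d,d); A.append(P);b.append(P@o)
    return np.linalg.lstsq(np.vstack(A),np.hstack(b),rcond=None)[0]
print(tri([(c,(170+432/3.5,60+212/3.5)),(ct,(396,231.6)),(cs,(356,129.4))]),tri([(ct,(396,231.6)),(cs,(356,129.4))]))
E
```

```text
0.144 0.06085176099598362 [ 0.42854468 -0.35420373]
0.132 0.06321886397471008 [ 0.42881958 -0.35489851]
0.12 0.06558596695343655 [ 0.42909448 -0.3555933 ]
[ 0.42688432 -0.3559859   0.14125317] [ 0.42640085 -0.35760873  0.1400083 ]
```

```bash
python3 - <<'E'
from h import *
path([(.428,-.355,.17,-11.5),(.428,-.355,.114,-11.5)])
E
```

```text
shift [-49.9 139.1  11.2] turn [-0.   -8.56  0.54] grip 84.8 t 4.85
shift [-50.4 195.1  11.1] turn [-0.   -8.56  0.54] grip 84.8 t 4.85
```

Request:
drive_tool --pt "-30 35 5 0 -5 0.5 85" --pt "-50 75 11 0 -8.5 0.5 85" --pt "-50 115 11 0 -8.5 0.5 85" --pt "-50 139 11 0 -8.5 0.5 85" --pt "-50 139 11 0 -8.5 0.5 85"

```text
clock: 5.35
tcp_pos: [0.4266, -0.3518, 0.1669]
orientation: [-1.11, 1.36, -1.349]
contact_force: [-0.9, 0.1, 0.8]
grip_width: 0.085
```

```bash
python3 - <<'E'
from h import *
path([(.428,-.355,.114,-11.5)]); im,c=grab("wrist","w6"); crop(im,100,100,460,420,2,"w6c")
E
```

```text
shift [ 3.  52.9  2.3] turn [ 0.34  0.12 -0.16] grip 85.0 t 5.35
```

View pics/w6c.png

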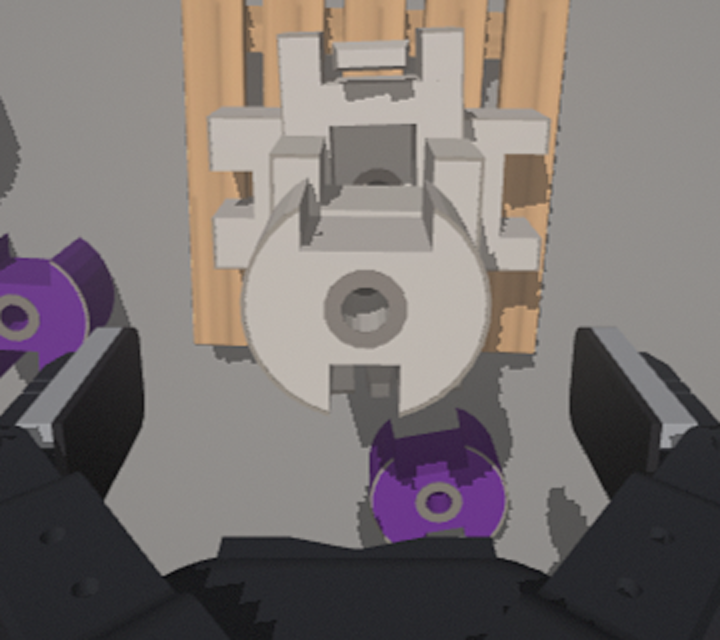

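```bash
python3 - <<'E'
from h import *
c=cal("w6"); a=dict(x0=100,y0=100,s=2)
w=wp(c,[(366,308),(244,305),(490,300),(330,400)],.144,**a); print(w)
def an(d): return np.degrees(np.arctan2(d[1],d[0])).round(1)
w=wp(c,[(300,248),(432,250),(330,366),(400,366)],.144,**a);print(w,an(w[0]-w[1]),an(w[2]-w[3]),an(w[0]+w[1]-w[2]-w[3]))
path([(.4275,-.3555,.114,-11.5)])
E
```

```text
[[ 0.42864088 -0.35458827]
 [ 0.39897765 -0.3479006 ]
 [ 0.45923946 -0.35846545]
 [ 0.41457544 -0.3778908 ]]
[[ 0.41589944 -0.33604879]
 [ 0.44733207 -0.34280538]
 [ 0.4165658  -0.36841853]
 [ 0.43408077 -0.37187416]] 167.9 168.8 78.4
shift [ 2.5 55.2  0.3] turn [ 0.14  0.07 -0.06] grip 85.0 t 5.4
```

Request:
drive_tool --pt "1.5 30 1 0 0 0 85" --pt "1.5 54 1 0 0 0 85" --pt "1.5 54 1 0 0 0 85" --pt "1.5 54 1 0 0 0 60" --pt "1.5 54 1 0 0 0 50" --squeeze 40

```text
clock: 5.9
tcp_pos: [0.4299, -0.3555, 0.1178]
orientation: [-1.108, 1.353, -1.355]
contact_force: [0.6, 0.6, 4.1]
grip_width: 0.0608
```

Request:
drive_tool --pt "0 0 0 0 0 0 50" --pt "0 0 0 0 0 0 50" --pt "0 0 0 0 0 0 50" --squeeze 40

```text
clock: 6.2
tcp_pos: [0.4302, -0.3557, 0.1186]
orientation: [-1.108, 1.352, -1.356]
contact_force: [-0.6, -0.5, -1.0]
grip_width: 0.0608
```

```bash
python3 - <<'E'
from h import *
p,Q,o=tcp();print(p,o["grip_width"],o["contact_force"]); im,c=grab("wrist","w7")
E
```

```text
[ 0.43018016 -0.35571463  0.11856911] 0.06076491475643234 [-0.64266927 -0.52809413 -0.9506204 ]
```

View pics/w7.png

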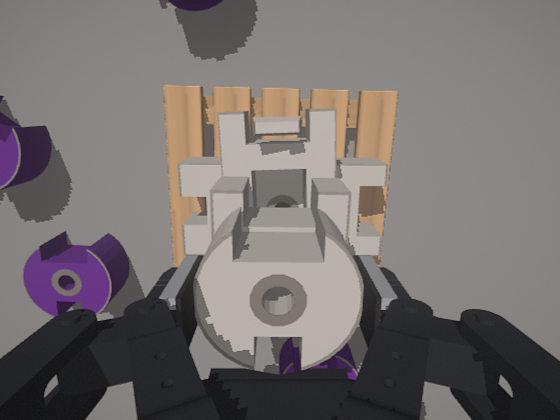

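```bash
python3 - <<'E'
from h import *
c=cal("w7"); w=ray(c,(278,301),.144); p,Q,o=tcp(); print(w, Q.inv().apply(w-p)*1000)
path([(.43,-.356,.15,-12),(.435,-.345,.19,-12),(.45,-.31,.23,-17),(.465,-.265,.25,-25),(.48,-.22,.26,-33)])
E
```

```text
[ 0.43019115 -0.35633241  0.144     ] [  0.67070405 -25.75684466   0.43975955]
shift [  0.4 -31.8   0.2] turn [-0.08  0.58  0.05] grip 60.7 t 6.25
shift [-11.3 -71.8   3. ] turn [-0.08  0.58  0.05] grip 60.7 t 6.25
shift [ -48.6 -111.8   10.8] turn [-0.08  5.58  0.05] grip 60.7 t 6.25
shift [ -95.6 -131.8   16.6] turn [-0.09 13.58  0.04] grip 60.7 t 6.25
shift [-142.7 -141.9   22.4] turn [-0.09 21.58  0.04] grip 60.7 t 6.25
```

Request:
drive_tool --pt "0 -30 0 0 0 0 50" --pt "-11 -70 3 0 0 0 50" --pt "-48 -108 10 0 6 0 50" --pt "-95 -125 16 0 14 0 50" --pt "-140 -140 22 0 22 0 50"

```text
clock: 6.75
tcp_pos: [0.479, -0.2237, 0.2592]
orientation: [-0.869, 1.624, -1.63]
contact_force: [1.7, 0.4, -1.6]
grip_width: 0.0607
```

```bash
python3 - <<'E'
from h import *
print(tcp()[0])
path([(.50,-.18,.26,-41),(.515,-.135,.26,-49),(.53,-.09,.26,-57),(.535,-.04,.26,-65),(.54,.01,.26,-73)])
E
```

```text
[ 0.47899488 -0.22365228  0.25919331]
shift [-48.   -0.8  -6.7] turn [-0.21  7.31 -0.02] grip 60.7 t 6.75
shift [-93.7  -0.9 -19.2] turn [-0.21 15.31 -0.04] grip 60.7 t 6.75
shift [-139.5   -0.9  -31.7] turn [-0.21 23.31 -0.05] grip 60.7 t 6.75
shift [-183.9   -1.   -55.3] turn [-0.21 31.31 -0.07] grip 60.7 t 6.75
shift [-228.2   -1.1  -78.9] turn [-0.2  39.31 -0.08] grip 60.7 t 6.75
```

Request:
drive_tool --pt "-48 0 -7 0 7 0 50" --pt "-94 0 -19 0 15 0 50" --pt "-139 0 -32 0 23 0 50" --pt "-184 0 -55 0 31 0 50" --pt "-228 0 -78 0 39 0 50"

```text
clock: 7.25
tcp_pos: [0.5391, -0.0055, 0.2589]
orientation: [-0.331, 2.042, -2.047]
contact_force: [0.3, 0.2, -1.3]
grip_width: 0.0607
```

```bash
python3 - <<'E'
from h import *
print(tcp()[0])
path([(.54,.06,.26,-81),(.53,.11,.26,-89),(.52,.16,.25,-97),(.505,.205,.24,-105),(.49,.25,.22,-108)])
E
```

```text
[ 0.53906901 -0.00554111  0.25893858]
shift [-21.8  -1.2 -61.8] turn [-0.15  9.57 -0.15] grip 60.7 t 7.25
shift [ -28.2   -1.3 -112.4] turn [-0.14 17.57 -0.16] grip 60.7 t 7.25
shift [ -34.6    8.6 -163. ] turn [-0.13 25.57 -0.17] grip 60.7 t 7.25
shift [ -34.7   18.4 -210.5] turn [-0.12 33.57 -0.18] grip 60.7 t 7.25
shift [ -34.8   38.3 -258. ] turn [-0.11 36.57 -0.18] grip 60.7 t 7.25
```

Request:
drive_tool --pt "-18 0 -48 0 8 0 50" --pt "-27 0 -96 0 17 0 50" --pt "-33 8 -145 0 25 0 50" --pt "-35 18 -195 0 33 0 50" --pt "-35 38 -242 0 36.5 0 50"

```text
clock: 7.75
tcp_pos: [0.5023, 0.2158, 0.2287]
orientation: [-0.336, -2.051, 2.052]
contact_force: [1.3, 0.3, -0.4]
grip_width: 0.0609
```

```bash
python3 - <<'E'
from h import *
print(tcp()[0])
path([(.448,.3735,.15,-108)])
E
```

```text
[0.50228607 0.21575677 0.22867826]
shift [ 101.5   78.2 -132.7] turn [ 0.04 -0.28 -0.32] grip 60.9 t 7.75
```

Request:
drive_tool --pt "28 20 -36 0 0 0 50" --pt "56 40 -72 0 0 0 50" --pt "84 65 -108 0 0 0 50" --pt "101 78 -132 0 0 0 50" --pt "101 78 -132 0 0 0 50"

```text
clock: 8.25
tcp_pos: [0.4437, 0.3774, 0.148]
orientation: [-0.323, -2.054, 2.054]
contact_force: [0.1, 0.6, -0.9]
grip_width: 0.0605
```

```bash
python3 - <<'E'
from h import *
print(tcp()[0]); grab("wrist","w8")
path([(.448,.3735,.0486,-108)])
E
```

```text
[0.44372702 0.37740487 0.1479989 ]
shift [ -2.1 100.3   0.4] turn [-0.04  0.   -0.19] grip 60.9 t 8.3
```

View pics/w8.png

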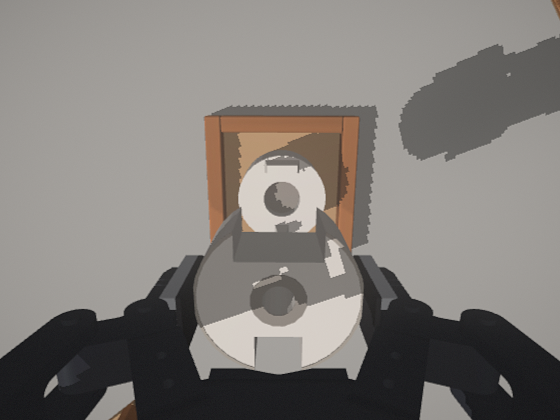

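```bash
python3 - <<'E'
from h import *
c=cal("w8"); p,Q,o=tcp(); print(p,ray(c,(282,199),.042), ray(c,(278,300),p[2]+.0254))
w=wp(c,[(205,116),(359,116)],.02); d=w[1]-w[0];print(w,np.degrees(np.arctan2(d[1],d[0])))
path([(.448,.3735,.0486,-108)])
E
```

```text
[0.4458823  0.37470004 0.14889981] [0.44743196 0.37359582 0.042     ] [0.44376408 0.37777931 0.17429981]
[[0.51896496 0.40978692]
 [0.48459108 0.30245567]] -107.75817389675233
shift [ -2.1 100.3   0.4] turn [-0.04  0.   -0.19] grip 60.9 t 8.3
```

Request:
drive_tool --pt "-2 40 0.4 0 0 0 50" --pt "-2 72 0.4 0 0 0 50" --pt "-2 82 0.4 0 0 0 50" --pt "-2 82 0.4 0 0 0 50"

```text
clock: 8.7
tcp_pos: [0.448, 0.3718, 0.0661]
orientation: [-0.329, -2.048, 2.056]
contact_force: [-0.0, -0.5, -0.2]
grip_width: 0.0609
```

```bash
python3 - <<'E'
from h import *
print(tcp()[0],tcp()[2]["contact_force"]);im,c=grab("wrist","w9")
path([(.448,.3735,.0486,-108)])
E
```

```text
[0.44800116 0.37184951 0.06611299] [-0.00413066 -0.49345392 -0.17250861]
shift [ 0.8 18.9 -0.3] turn [-0.05 -0.07 -0.21] grip 60.7 t 8.75
```

View pics/w9.png

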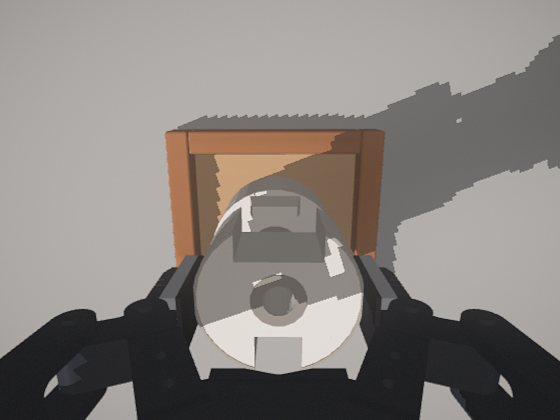

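Request:
drive_tool --pt "0.8 6 0 0 0 0 50" --pt "0.8 12 0 0 0 0 50" --pt "0.8 17 0 0 0 0 50" --pt "0.8 18 0 0 0 0 50" --pt "0.8 18 0 0 0 0 50"

```text
clock: 9.25
tcp_pos: [0.4479, 0.3732, 0.0494]
orientation: [-0.33, -2.051, 2.054]
contact_force: [0.2, 0.8, -0.7]
grip_width: 0.0607
```

```bash
python3 - <<'E'
from h import *
print(tcp()[0],tcp()[2]["contact_force"])
path([(.448,.3735,.0486,-108)])
E
```

```text
[0.44788608 0.37315242 0.04941383] [ 0.17408565  0.81676658 -0.68152557]
shift [ 0.   0.8 -0.4] turn [-0.07 -0.06 -0.2 ] grip 60.7 t 9.25
```

Request:
drive_tool --pt "0 1 0 0 0 0 50" --pt "0 2 0 0 0 0 50" --pt "0 2 0 0 0 0 50"

```text
clock: 9.55
tcp_pos: [0.448, 0.3734, 0.0479]
orientation: [-0.33, -2.051, 2.054]
contact_force: [-0.4, -1.8, 3.2]
grip_width: 0.0608
```

Request:
drive_tool --pt "0 1.5 0 0 0 0 70" --pt "0 1.5 0 0 0 0 85" --pt "0 1.5 0 0 0 0 85" --pt "0 0 0 0 0 0 85" --pt "0 -20 0 0 0 0 85"

```text
clock: 10.05
tcp_pos: [0.4467, 0.3721, 0.0661]
orientation: [-0.327, -2.047, 2.057]
contact_force: [-0.4, -0.7, -0.2]
grip_width: 0.085
```

Request:
drive_tool --pt "0 -40 0 0 0 0 85" --pt "0 -80 0 0 0 0 85" --pt "0 -100 0 0 0 0 85"

```text
clock: 10.35
tcp_pos: [0.4476, 0.3738, 0.1697]
orientation: [-0.33, -2.051, 2.054]
contact_force: [0.8, 0.5, -0.5]
grip_width: 0.085
```

```bash
python3 - <<'E'
from h import *
print(tcp()[0],tcp()[2]["contact_force"]);im,c=grab("wrist","w10")
path([(.47,.32,.23,-100),(.49,.28,.25,-92),(.505,.23,.26,-84),(.52,.18,.27,-76),(.53,.13,.28,-68)])
E
```

```text
[0.44764209 0.37378671 0.16967341] [ 0.8278376   0.47484924 -0.5280555 ]
shift [-37.7 -57.9  45.3] turn [ 0.1  -8.06 -0.33] grip 85.3 t 10.4
shift [-69.2 -77.8  77. ] turn [  0.08 -16.06  -0.33] grip 85.3 t 10.4
shift [-99.  -87.7 119.9] turn [  0.06 -24.06  -0.34] grip 85.3 t 10.4
shift [-128.8  -97.7  162.8] turn [ 3.000e-02 -3.206e+01 -3.500e-01] grip 85.3 t 10.4
shift [-153.9 -107.6  207.2] turn [ 1.000e-02 -4.006e+01 -3.500e-01] grip 85.3 t 10.4
```

View pics/w10.png

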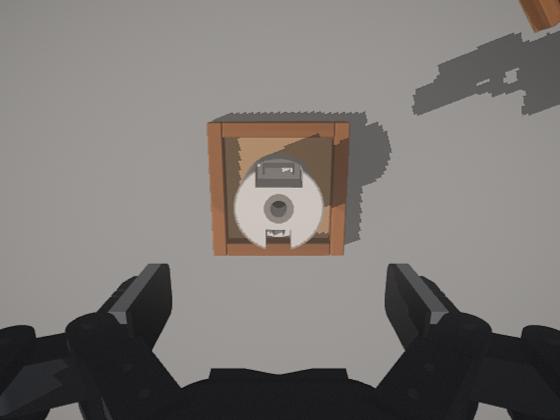

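Request:
drive_tool --pt "-28 -40 30 0 -8 0 85" --pt "-60 -75 65 0 -16 0 85" --pt "-90 -90 103 0 -24 0 85" --pt "-120 -98 143 0 -32 0 85" --pt "-148 -107 186 0 -40 0 85"

```text
clock: 10.9
tcp_pos: [0.5232, 0.1804, 0.2743]
orientation: [-0.373, 2.014, -2.015]
contact_force: [0.4, -0.3, 0.2]
grip_width: 0.0856
```

```bash
python3 - <<'E'
from h import *
print(tcp()[0])
path([(.53,.105,.28,-60),(.535,.055,.28,-52),(.535,.005,.28,-44),(.525,-.045,.28,-36),(.51,-.095,.28,-28)])
E
```

```text
[0.52318674 0.18041339 0.27428527]
shift [21.1 -5.7 72.7] turn [-0.15 -8.62 -0.4 ] grip 85.6 t 10.9
shift [ 34.7  -5.7 121.1] turn [ -0.18 -16.62  -0.39] grip 85.6 t 10.9
shift [ 52.9  -5.8 167.7] turn [ -0.21 -24.62  -0.38] grip 85.6 t 10.9
shift [ 80.5  -5.9 210.6] turn [ -0.23 -32.62  -0.37] grip 85.6 t 10.9
shift [112.6  -6.  251.7] turn [ -0.26 -40.62  -0.36] grip 85.6 t 10.9
```

Request:
drive_tool --pt "14 0 48 0 -8 0 85" --pt "27 0 96 0 -16 0 85" --pt "45 0 143 0 -24 0 85" --pt "70 0 187 0 -32 0 85" --pt "100 0 228 0 -40 0 85"

```text
clock: 11.4
tcp_pos: [0.5195, -0.042, 0.2739]
orientation: [-0.901, 1.584, -1.59]
contact_force: [0.3, -1.3, 0.3]
grip_width: 0.085
```

```bash
python3 - <<'E'
from h import *
print(tcp()[0])
path([(.50,-.12,.28,-20),(.485,-.165,.28,-12),(.47,-.21,.28,-12),(.452,-.255,.28,-12),(.435,-.30,.28,-12),(.42,-.37,.28,-12)])
E
```

```text
[ 0.51952988 -0.04195641  0.27394338]
shift [77.1 -6.3 22.8] turn [ -0.38 -10.47  -0.22] grip 85.0 t 11.4
shift [123.5  -6.4  32.7] turn [ -0.4  -18.47  -0.2 ] grip 85.0 t 11.4
shift [169.9  -6.6  42.6] turn [ -0.4  -18.47  -0.2 ] grip 85.0 t 11.4
shift [217.8  -6.7  49.9] turn [ -0.4  -18.47  -0.2 ] grip 85.0 t 11.4
shift [265.2  -6.9  58. ] turn [ -0.4  -18.47  -0.2 ] grip 85.0 t 11.4
shift [333.2  -7.1  80.6] turn [ -0.4  -18.47  -0.2 ] grip 85.0 t 11.4
```

Request:
drive_tool --pt "48 0 12 0 -8 0 85" --pt "96 0 25 0 -16 0 85" --pt "145 0 36 0 -18.5 0 85" --pt "193 0 46 0 -18.5 0 85" --pt "242 0 55 0 -18.5 0 85"

```text
clock: 11.9
tcp_pos: [0.4473, -0.2688, 0.2733]
orientation: [-1.096, 1.356, -1.364]
contact_force: [1.7, 0.1, -0.2]
grip_width: 0.0856
```

```bash
python3 - <<'E'
from h import *
print(tcp()[0])
path([(.42,-.37,.23,-12)])
E
```

```text
[ 0.44732314 -0.26882332  0.27325037]
shift [104.7  43.   -6.1] turn [-0.44  0.05 -0.12] grip 85.6 t 11.9
```

Request:
drive_tool --pt "45 10 -3 0 0 0 85" --pt "80 25 -5 0 0 0 85" --pt "104 43 -6 0 0 0 85" --pt "104 43 -6 0 0 0 85"

```text
clock: 12.3
tcp_pos: [0.4167, -0.3723, 0.2272]
orientation: [-1.096, 1.364, -1.365]
contact_force: [0.7, 0.1, -0.7]
grip_width: 0.085
```

```bash
python3 - <<'E'
from h import *
im,c=grab("wrist","w11"); print(tcp()[0])
crop(im,160,80,400,280,3.2,"w11c")
E
```

```text
[ 0.41851686 -0.37028533  0.22846334]
```

View pics/w11c.png

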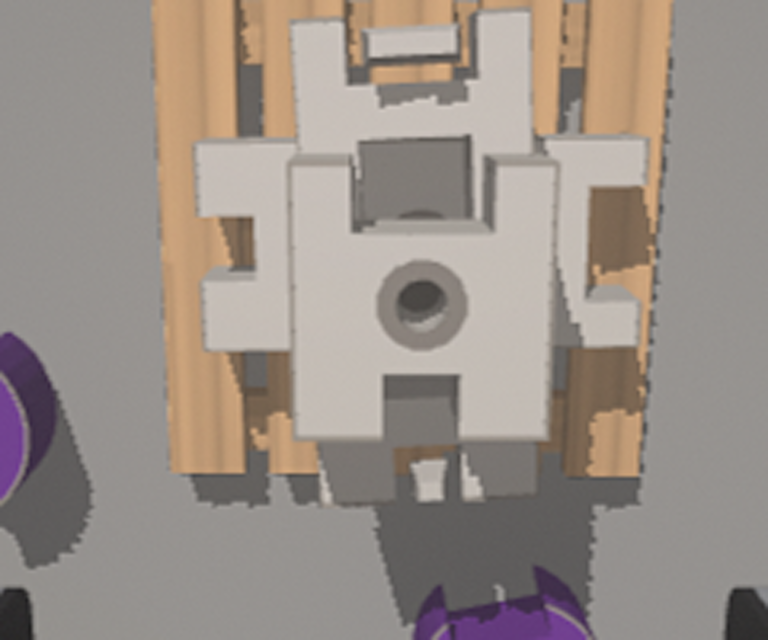

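```bash
python3 - <<'E'
from h import *
c=cal("w11"); a=dict(x0=160,y0=80,s=3.2)
def an(d): return np.degrees(np.arctan2(d[1],d[0])).round(1)
w=wp(c,[(290,165),(557,163),(547,438),(295,438),(422,305)],.112,**a); print(w.round(4),w[:4].mean(0))
for i in range(4): d=w[(i+1)%4]-w[i]; print(np.linalg.norm(d).round(4),an(d))
L=wp(c,[(195,145),(645,137),(637,348),(207,350)],.05,**a); print("long",L.round(4),L.mean(0))
for i in range(4): d=L[(i+1)%4]-L[i]; print(np.linalg.norm(d).round(4),an(d))
x,y=w[4]; path([(x,y,.15,-12),(x,y,.083,-12)])
E
```

```text
[[ 0.4095 -0.3177]
 [ 0.4671 -0.3298]
 [ 0.4539 -0.3918]
 [ 0.396  -0.3791]
 [ 0.4316 -0.3545]] [ 0.43161107 -0.35460736]
0.0589 -11.8
0.0633 -102.0
0.0592 167.7
0.0629 77.7
long [[ 0.3804 -0.3098]
 [ 0.5003 -0.3337]
 [ 0.4892 -0.3913]
 [ 0.3693 -0.3658]] [ 0.43478342 -0.35015727]
0.1223 -11.3
0.0586 -101.0
0.1225 168.0
0.057 78.8
shift [-17.9  78.6   9.1] turn [-0.28 -0.15 -0.18] grip 85.2 t 12.35
shift [-17.7 145.6   8.7] turn [-0.28 -0.15 -0.18] grip 85.2 t 12.35
```

Request:
drive_tool --pt "-18 40 9 0 0 0 85" --pt "-18 80 9 0 0 0 85" --pt "-18 118 9 0 0 0 85" --pt "-18 135 9 0 0 0 85"

```text
clock: 12.75
tcp_pos: [0.4315, -0.3514, 0.0911]
orientation: [-1.097, 1.362, -1.359]
contact_force: [-0.0, 0.4, 0.5]
grip_width: 0.085
```

```bash
python3 - <<'E'
from h import *
path([(.4315,-.3545,.083,-12)])
E
```

```text
shift [3.1 8.  0.6] turn [-0.1   0.01 -0.32] grip 85.0 t 12.75
```

Request:
drive_tool --pt "3 8 0.5 0 0 0 85" --pt "3 8 0.5 0 0 0 62" --pt "3 8 0.5 0 0 0 50" --pt "3 8 0.5 0 0 0 50" --pt "3 8 0.5 0 0 0 50" --squeeze 40

```text
clock: 13.25
tcp_pos: [0.4323, -0.3548, 0.0844]
orientation: [-1.096, 1.36, -1.36]
contact_force: [0.5, -0.5, 2.9]
grip_width: 0.0594
```

Request:
drive_tool --pt "0 0 0 0 0 0 50"

```text
clock: 13.35
tcp_pos: [0.4325, -0.355, 0.085]
orientation: [-1.096, 1.359, -1.361]
contact_force: [0.4, 0.5, -1.6]
grip_width: 0.0595
```

```bash
python3 - <<'E'
from h import *
im,c=grab("wrist","w12"); p,Q,o=tcp();print(p,o["grip_width"],o["contact_force"])
path([(.433,-.354,.12,-12),(.44,-.34,.16,-12),(.455,-.305,.20,-20),(.475,-.265,.22,-28),(.495,-.225,.23,-36)])
E
```

```text
[ 0.43259687 -0.3550772   0.08505172] 0.058989981792327714 [-1.05302167 -0.90356879 -1.10545037]
shift [ -1.3 -34.9   0.4] turn [-0.3   0.01 -0.24] grip 59.0 t 13.4
shift [-16.6 -74.9   4.5] turn [-0.3   0.01 -0.24] grip 59.0 t 13.4
shift [ -54.1 -114.7   12.1] turn [-0.28  8.01 -0.26] grip 59.0 t 13.4
shift [ -97.5 -134.4   23.5] turn [-0.26 16.01 -0.28] grip 59.0 t 13.4
shift [-140.8 -144.2   34.8] turn [-0.24 24.01 -0.3 ] grip 59.0 t 13.4
```

View pics/w12.png

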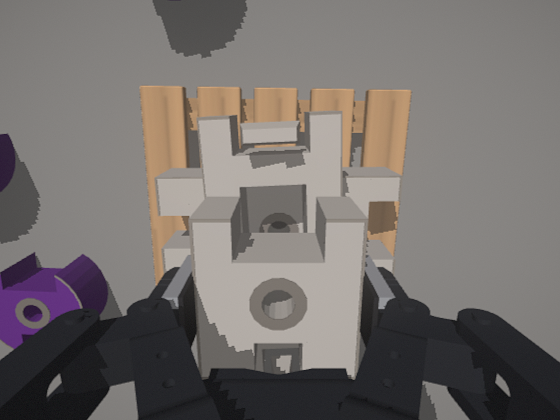

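Request:
drive_tool --pt "-1 -32 0 0 0 0 50" --pt "-16 -72 4 0 0 0 50" --pt "-50 -105 11 0 8 0 50" --pt "-93 -125 23 0 16 0 50" --pt "-138 -135 34 0 24 0 50"

```text
clock: 13.9
tcp_pos: [0.4948, -0.2277, 0.2233]
orientation: [-0.829, 1.654, -1.66]
contact_force: [1.2, -0.1, -1.2]
grip_width: 0.0593
```

```bash
python3 - <<'E'
from h import *
print(tcp()[0])
path([(.515,-.205,.22,-44.5),(.535,-.19,.22,-53),(.555,-.175,.22,-61.5),(.57,-.16,.21,-70),(.59,-.145,.20,-78.5)])
E
```

```text
[ 0.49481698 -0.22770464  0.22330537]
shift [-30.2   3.5   2.8] turn [-0.37  8.12 -0.42] grip 59.3 t 13.9
shift [-54.2   3.7  10. ] turn [-0.34 16.62 -0.45] grip 59.3 t 13.9
shift [-78.1   4.   17.2] turn [-0.31 25.12 -0.47] grip 59.3 t 13.9
shift [-99.   14.1  20.3] turn [-0.28 33.62 -0.5 ] grip 59.3 t 13.9
shift [-122.9   24.3   27.4] turn [-0.24 42.12 -0.52] grip 59.3 t 13.9
```

Request:
drive_tool --pt "-30 3 3 0 8 0 50" --pt "-54 4 10 0 16.5 0 50" --pt "-78 4 17 0 25 0 50" --pt "-99 10 20 0 33.5 0 50" --pt "-123 20 27 0 42 0 50"

```text
clock: 14.4
tcp_pos: [0.5902, -0.1442, 0.2047]
orientation: [-0.197, 2.113, -2.114]
contact_force: [1.0, -1.0, -1.5]
grip_width: 0.0595
```

```bash
python3 - <<'E'
from h import *
print(tcp()[0])
path([(.61,-.13,.16,-87),(.6167,-.1247,.14,-95),(.6167,-.1247,.12,-100.2)])
E
```

```text
[ 0.59018576 -0.14423581  0.20468212]
shift [-21.7  44.9 -10.1] turn [-0.02  8.25 -0.6 ] grip 59.5 t 14.4
shift [-29.1  65.  -14.1] turn [ 0.02 16.25 -0.6 ] grip 59.5 t 14.4
shift [-28.9  85.  -14.1] turn [ 0.05 21.45 -0.6 ] grip 59.5 t 14.4
```

Request:
drive_tool --pt "-20 35 -9 0 8 -0.4 50" --pt "-29 65 -14 0 16 -0.6 50" --pt "-29 85 -14 0 21.5 -0.6 50" --pt "-29 85 -14 0 21.5 -0.6 50"

```text
clock: 14.8
tcp_pos: [0.6144, -0.1238, 0.1165]
orientation: [-0.183, -2.126, 2.124]
contact_force: [-0.7, -0.0, -1.9]
grip_width: 0.0592
```

```bash
python3 - <<'E'
from h import *
print(tcp()[0]);im,c=grab("wrist","w13");path([(.6167,-.1247,.047,-100.2)])
E
```

```text
[ 0.61435923 -0.12375739  0.11646114]
shift [-1.5 71.6 -0. ] turn [0.01 0.1  0.22] grip 58.9 t 14.85
```

View pics/w13.png

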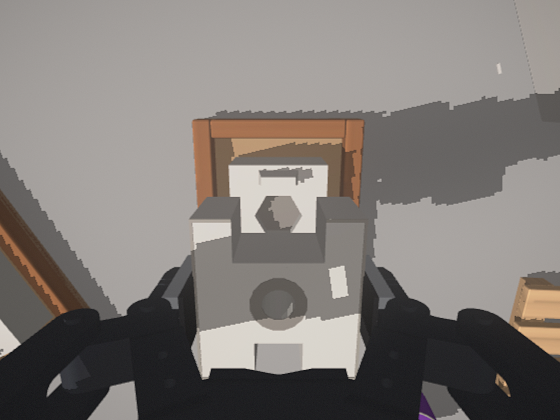

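```bash
python3 - <<'E'
from h import *
c=cal("w13"); print(ray(c,(278,215),.042))
w=wp(c,[(193,120),(363,120)],.02); d=w[1]-w[0];print(w,np.degrees(np.arctan2(d[1],d[0])))
w=wp(c,[(230,165),(327,165)],.042); d=w[1]-w[0];print(w,w.mean(0),np.degrees(np.arctan2(d[1],d[0])))
E
```

```text
[ 0.61601202 -0.12370775  0.042     ]
[[ 0.68240831 -0.07967721]
 [ 0.66298444 -0.18804581]] -100.16173025096924
[[ 0.65248948 -0.10057207]
 [ 0.64207769 -0.15866928]] [ 0.64728358 -0.12962068] -100.16030365135838
```

Request:
drive_tool --pt "-1.5 30 0 0 0 0 50" --pt "-1.5 50 0 0 0 0.2 50" --pt "-1.5 54 0 0 0 0.2 50" --pt "-1.5 54 0 0 0 0.2 50"

```text
clock: 15.25
tcp_pos: [0.6171, -0.1253, 0.0655]
orientation: [-0.188, -2.13, 2.13]
contact_force: [-0.7, 0.0, -1.0]
grip_width: 0.0594
```

```bash
python3 - <<'E'
from h import *
print(tcp()[0]);im,c=grab("wrist","w14");path([(.6167,-.1247,.047,-100.2)])
E
```

```text
[ 0.61705633 -0.12525054  0.06554779]
shift [ 1.1 19.2 -0.4] turn [ 0.02  0.12 -0.11] grip 59.5 t 15.3
```

View pics/w14.png

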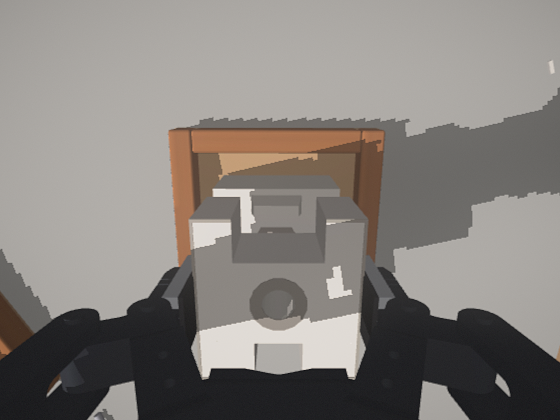

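Request:
drive_tool --pt "0.7 6 0 0 0 0 50" --pt "0.7 12 0 0 0 0 50" --pt "0.7 17 0 0 0 0 50" --pt "0.7 20 0 0 0 0 50" --pt "0.7 20 0 0 0 0 50"

```text
clock: 15.8
tcp_pos: [0.617, -0.1251, 0.0465]
orientation: [-0.189, -2.13, 2.13]
contact_force: [-2.4, 1.0, 3.4]
grip_width: 0.0595
```

```bash
python3 - <<'E'
from h import *
p,Q,o=tcp();print(p,o["contact_force"])
E
```

```text
[ 0.61700326 -0.12513766  0.04652347] [-2.41167996  1.04953659  3.35583178]
```

Contact at the expected height (0.0465 against 0.047). Release and rise.

Request:
drive_tool --pt "0 0.5 0 0 0 0 70" --pt "0 0.5 0 0 0 0 85" --pt "0 0 0 0 0 0 85" --pt "0 0 0 0 0 0 85" --pt "0 -20 0 0 0 0 85"

```text
clock: 16.3
tcp_pos: [0.6149, -0.1248, 0.0643]
orientation: [-0.184, -2.128, 2.128]
contact_force: [-1.0, 0.5, 0.0]
grip_width: 0.0848
```

Request:
drive_tool --pt "0 -40 0 0 0 0 85" --pt "0 -80 0 0 0 0 85" --pt "0 -110 0 0 0 0 85"

```text
clock: 16.6
tcp_pos: [0.616, -0.125, 0.1768]
orientation: [-0.186, -2.129, 2.129]
contact_force: [-0.0, 0.7, -0.1]
grip_width: 0.0848
```

```bash
python3 - <<'E'
from h import *
print(tcp()[0]);im,c=grab("wrist","w15")
path([(.60,-.15,.22,-92),(.58,-.18,.24,-84),(.56,-.215,.24,-76),(.54,-.25,.24,-68),(.515,-.285,.24,-60)])
E
```

```text
[ 0.61596382 -0.12497567  0.17679408]
shift [ 13.8 -38.3  27.4] turn [ 0.01 -8.08 -0.35] grip 85.4 t 16.65
shift [ 28.1 -58.4  60.4] turn [-1.000e-02 -1.608e+01 -3.500e-01] grip 85.4 t 16.65
shift [ 41.7 -58.5  98.4] turn [ -0.04 -24.08  -0.35] grip 85.4 t 16.65
shift [ 55.3 -58.6 136.4] turn [ -0.06 -32.08  -0.35] grip 85.4 t 16.65
shift [ 73.8 -58.7 175.2] turn [ -0.09 -40.08  -0.34] grip 85.4 t 16.65
```

View pics/w15.png

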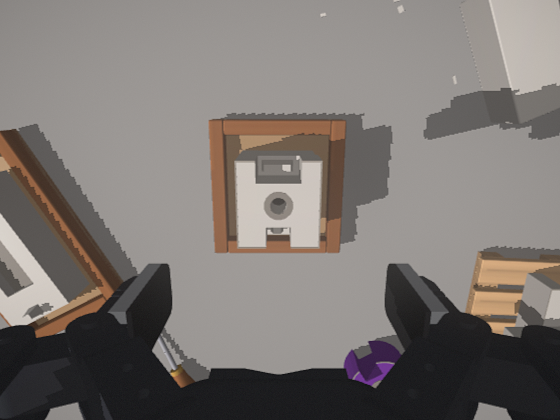

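Request:
drive_tool --pt "13 -35 25 0 -8 0 85" --pt "28 -58 60 0 -16 0 85" --pt "42 -58 98 0 -24 0 85" --pt "55 -58 136 0 -32 0 85" --pt "74 -58 175 0 -40 0 85"

```text
clock: 17.15
tcp_pos: [0.5144, -0.2859, 0.2394]
orientation: [-0.514, 1.919, -1.924]
contact_force: [-0.2, 0.3, 0.3]
grip_width: 0.0853
```

```bash
python3 - <<'E'
from h import *
print(tcp()[0])
path([(.495,-.31,.23,-51.5),(.475,-.33,.22,-43),(.455,-.35,.21,-34.5),(.435,-.365,.20,-26),(.425,-.37,.20,-17.5),(.425,-.37,.20,-12)])
E
```

```text
[ 0.51440842 -0.28589138  0.23944816]
shift [29.   9.3 11. ] turn [-0.26 -8.21 -0.31] grip 85.3 t 17.15
shift [56.4 19.2 18.1] turn [ -0.29 -16.71  -0.29] grip 85.3 t 17.15
shift [83.8 29.1 25.3] turn [ -0.31 -25.21  -0.27] grip 85.3 t 17.15
shift [108.7  38.9  28.1] turn [ -0.33 -33.71  -0.25] grip 85.3 t 17.15
shift [119.8  38.9  27.4] turn [ -0.35 -42.21  -0.22] grip 85.3 t 17.15
shift [119.8  38.9  27.4] turn [ -0.36 -47.71  -0.21] grip 85.3 t 17.15
```

Request:
drive_tool --pt "29 9 11 0 -8 0 85" --pt "56 19 18 0 -16.5 0 85" --pt "84 29 25 0 -25 0 85" --pt "108 38 28 0 -33.5 0 85" --pt "120 39 27 0 -42 0 85"

```text
clock: 17.65
tcp_pos: [0.4217, -0.3715, 0.1984]
orientation: [-1.045, 1.428, -1.433]
contact_force: [-0.9, 0.9, -0.3]
grip_width: 0.0848
```

Request:
drive_tool --pt "0 0 0 0 -5.6 0 85" --pt "0 0 0 0 -5.6 0 85"

```text
clock: 17.85
tcp_pos: [0.4207, -0.372, 0.1979]
orientation: [-1.099, 1.359, -1.363]
contact_force: [-0.2, -0.1, 0.5]
grip_width: 0.0847
```

```bash
python3 - <<'E'
from h import *
im,c=grab("wrist","w16"); print(tcp()[0])
crop(im,140,60,420,300,2.8,"w16c")
E
```

```text
[ 0.42141159 -0.37157574  0.19815845]
```

View pics/w16c.png

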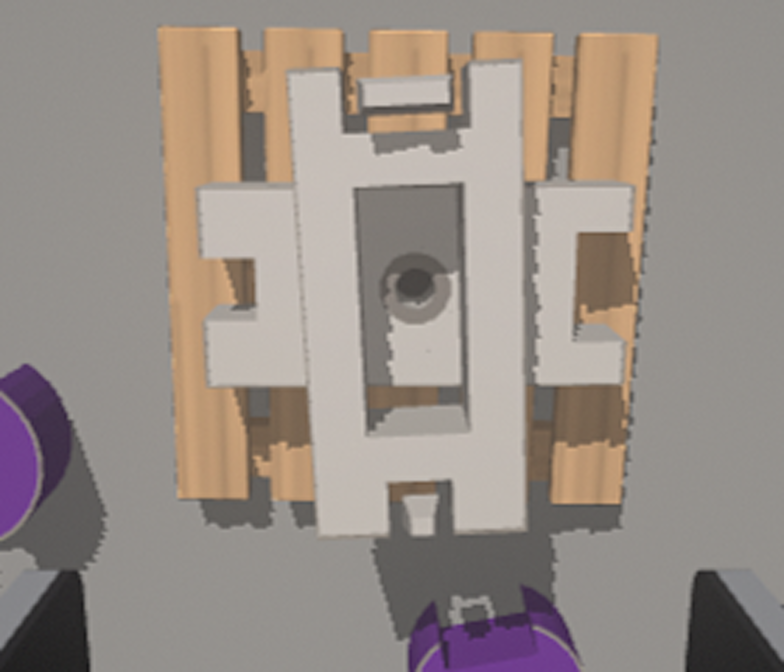

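```bash
python3 - <<'E'
from h import *
c=cal("w16"); a=dict(x0=140,y0=60,s=2.8)
def an(d): return np.degrees(np.arctan2(d[1],d[0])).round(1)
def rep(n,P):
    print(n,P.mean(0).round(4))
    for i in range(4): d=P[(i+1)%4]-P[i]; print("  ",np.linalg.norm(d).round(4),an(d))
rep("mid",wp(c,[(288,72),(522,62),(527,530),(318,535)],.08,**a))
rep("open",wp(c,[(355,186),(464,183),(468,430),(366,435)],.08,**a))
rep("long",wp(c,[(198,186),(635,184),(624,383),(207,385)],.05,**a))
print("hole",ray(c,(140+415/2.8,60+288/2.8),.05))
path([(.43,-.345,.10,-11),(.43,-.345,.053,-11)])
E
```

```text
mid [ 0.4331 -0.3519]
   0.0576 -9.6
   0.1235 -99.3
   0.0582 169.4
   0.1225 80.5
open [ 0.433  -0.3515]
   0.0276 -10.4
   0.0653 -99.8
   0.0277 170.9
   0.066 80.2
long [ 0.4351 -0.3496]
   0.1235 -11.7
   0.0579 -101.4
   0.1242 168.3
   0.0579 77.9
hole [ 0.43472182 -0.34979753  0.05      ]
shift [-27.7  98.2   2.4] turn [-0.24 -1.13 -0.06] grip 85.0 t 17.9
shift [-27.6 145.2   2.2] turn [-0.24 -1.13 -0.06] grip 85.0 t 17.9
```

```bash
python3 - <<'E'
from h import *
path([(.4331,-.3517,.054,-9.7)])
E
```

```text
shift [-21.7 144.2   6.6] turn [-0.24 -2.43 -0.05] grip 85.0 t 17.9
```

Request:
drive_tool --pt "-22 40 7 0 -2.5 0 85" --pt "-22 80 7 0 -2.5 0 85" --pt "-22 115 7 0 -2.5 0 85" --pt "-22 132 7 0 -2.5 0 85"

```text
clock: 18.3
tcp_pos: [0.4328, -0.3498, 0.0633]
orientation: [-1.121, 1.333, -1.332]
contact_force: [-0.3, 1.2, -0.2]
grip_width: 0.0847
```

```bash
python3 - <<'E'
from h import *
path([(.4331,-.3517,.054,-9.7)])
E
```

```text
shift [1.9 9.3 0.7] turn [-0.06 -0.01 -0.15] grip 84.7 t 18.3
```

Request:
drive_tool --pt "2 9 0.7 0 0 0 85" --pt "2 9 0.7 0 0 0 62" --pt "2 9 0.7 0 0 0 50" --pt "2 9 0.7 0 0 0 50" --pt "2 9 0.7 0 0 0 50" --squeeze 45

```text
clock: 18.8
tcp_pos: [0.4338, -0.3522, 0.0554]
orientation: [-1.121, 1.332, -1.333]
contact_force: [-0.1, -0.0, 1.3]
grip_width: 0.0572
```

Request:
drive_tool --pt "0 0 0 0 0 0 50"

```text
clock: 18.9
tcp_pos: [0.434, -0.3525, 0.056]
orientation: [-1.12, 1.331, -1.334]
contact_force: [-0.1, -0.2, -1.4]
grip_width: 0.0568
```

```bash
python3 - <<'E'
from h import *
im,c=grab("wrist","w17"); p,Q,o=tcp();print(p,o["grip_width"],o["contact_force"])
path([(.434,-.35,.09,-10),(.44,-.335,.13,-10),(.455,-.30,.17,-14),(.475,-.255,.19,-20),(.495,-.21,.20,-26)])
E
```

```text
[ 0.43406029 -0.35251112  0.05603911] 0.05730230300561103 [ 0.40388063 -0.39835841 -1.18471289]
shift [ -2.5 -34.   -0.4] turn [-0.22  0.25 -0.07] grip 57.3 t 18.95
shift [-18.4 -73.9   3.2] turn [-0.22  0.25 -0.07] grip 57.3 t 18.95
shift [ -55.4 -113.8   12.2] turn [-0.22  4.25 -0.08] grip 57.3 t 18.95
shift [-103.2 -133.7   24.4] turn [-0.22 10.25 -0.09] grip 57.3 t 18.95
shift [-151.  -143.6   36.5] turn [-0.21 16.25 -0.11] grip 57.3 t 18.95
```

View pics/w17.png

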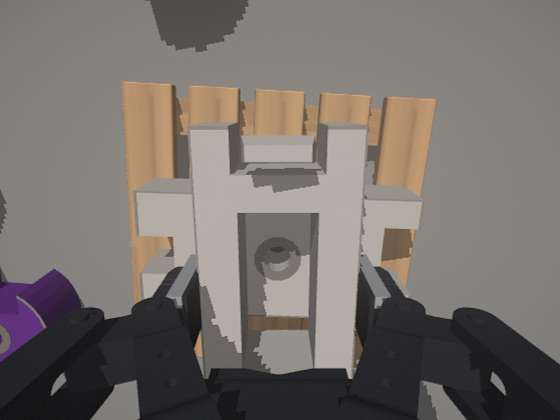

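Request:
drive_tool --pt "-2 -30 0 0 0 0 50" --pt "-16 -65 3 0 0 0 50" --pt "-52 -98 12 0 4 0 50" --pt "-98 -120 24 0 10 0 50" --pt "-146 -135 36 0 16 0 50"

```text
clock: 19.45
tcp_pos: [0.493, -0.2179, 0.1924]
orientation: [-0.952, 1.532, -1.539]
contact_force: [1.0, 0.0, -1.9]
grip_width: 0.0569
```

```bash
python3 - <<'E'
from h import *
print(tcp()[0])
path([(.515,-.165,.20,-34),(.53,-.12,.20,-42),(.545,-.075,.20,-50),(.56,-.03,.20,-58),(.575,.015,.20,-66)])
E
```

```text
[ 0.49301145 -0.21794973  0.19238438]
shift [-57.2  -7.5  -3.5] turn [-0.36  7.86 -0.16] grip 56.9 t 19.45
shift [-104.2   -7.4   -9.9] turn [-0.35 15.86 -0.19] grip 56.9 t 19.45
shift [-151.3   -7.4  -16.2] turn [-0.34 23.86 -0.21] grip 56.9 t 19.45
shift [-198.3   -7.3  -22.6] turn [-0.32 31.86 -0.24] grip 56.9 t 19.45
shift [-245.3   -7.2  -29. ] turn [-0.31 39.86 -0.26] grip 56.9 t 19.45
```

Request:
drive_tool --pt "-48 -5 -3 0 8 0 50" --pt "-95 -7 -10 0 16 0 50" --pt "-142 -7 -16 0 24 0 50" --pt "-190 -7 -22 0 32 0 50" --pt "-236 -7 -29 0 40 0 50"

```text
clock: 19.95
tcp_pos: [0.569, 0.001, 0.2]
orientation: [-0.419, 1.983, -1.988]
contact_force: [1.0, 0.2, -1.6]
grip_width: 0.057
```

```bash
python3 - <<'E'
from h import *
print(tcp()[0])
path([(.59,.06,.18,-72),(.6045,.1155,.13,-72)])
E
```

```text
[0.56897825 0.00103463 0.20002466]
shift [-43.2  20.1 -45.2] turn [-0.2   6.22 -0.37] grip 57.0 t 19.95
shift [-78.9  70.2 -90.1] turn [-0.2   6.22 -0.37] grip 57.0 t 19.95
```

Request:
drive_tool --pt "-30 15 -32 0 6 0 50" --pt "-56 35 -62 0 6.2 -0.4 50" --pt "-76 55 -85 0 6.2 -0.4 50" --pt "-79 66 -90 0 6.2 -0.4 50" --pt "-79 66 -90 0 6.2 -0.4 50"

```text
clock: 20.45
tcp_pos: [0.603, 0.1166, 0.1322]
orientation: [-0.332, 2.048, -2.055]
contact_force: [0.4, 0.7, -1.3]
grip_width: 0.0572
```

```bash
python3 - <<'E'
from h import *
im,c=grab("wrist","w18");print(tcp()[0]);path([(.6045,.1155,.048,-72)])
E
```

```text
[0.60372143 0.11470783 0.1334098 ]
shift [-1.2 85.4 -0.9] turn [-0.23  0.04  0.16] grip 57.3 t 20.5
```

View pics/w18.png

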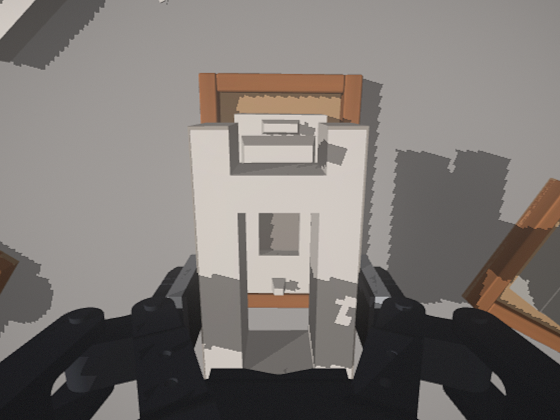

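```bash
python3 - <<'E'
from h import *
im=cv2.imread("pics/w18.png"); crop(im,180,60,390,330,2.2,"w18c")
c=cal("w18")
w=wp(c,[(200,74),(361,76)],.02); d=w[1]-w[0];yaw=np.degrees(np.arctan2(d[1],d[0]));print(w,yaw,np.linalg.norm(d))
u=np.array([np.cos(np.radians(yaw+90)),np.sin(np.radians(yaw+90))]); print("ctr from tray",w.mean(0)-u*.088)
w=wp(c,[(236,115),(327,117)],.042);d=w[1]-w[0];print("ctr base",w.mean(0)-u*.062,np.linalg.norm(d))
p,Q,_=tcp(); print(p)
m=wp(c,[(192,127),(367,127)],p[2]-.006+.03); print("mid part ctr",m.mean(0)-u*.062,np.linalg.norm(m[1]-m[0]))
E
```

```text
[[0.67115921 0.1937258 ]
 [0.70366516 0.09111239]] -72.42280037653042 0.10763897742361538
ctr from tray [0.60352083 0.11584392]
ctr base [0.6037464  0.11516221] 0.05728457883383844
[0.60372143 0.11470783 0.1334098 ]
mid part ctr [0.60273447 0.11703894] 0.05626847951007822
```

View pics/w18c.png

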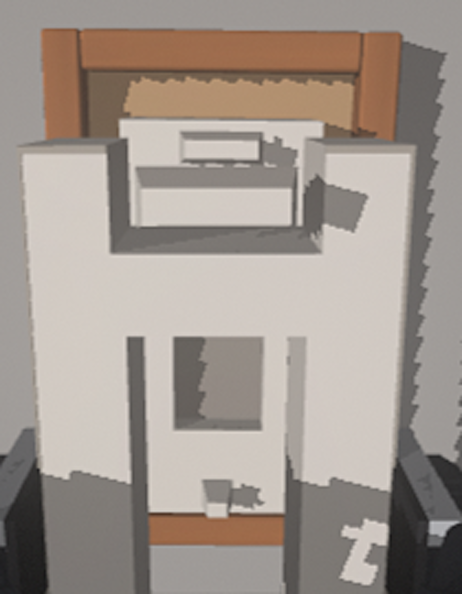

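Request:
drive_tool --pt "-1 30 -0.5 0 0.3 0 50" --pt "-1 55 -0.5 0 0.3 0 50" --pt "-1 67 -0.5 0 0.3 0 50" --pt "-1 67 -0.5 0 0.3 0 50"

```text
clock: 20.9
tcp_pos: [0.6037, 0.1131, 0.0657]
orientation: [-0.323, 2.052, -2.063]
contact_force: [0.1, 0.3, -2.0]
grip_width: 0.0576
```

```bash
python3 - <<'E'
from h import *
im,c=grab("wrist","w19");print(tcp()[0]);path([(.604,.1154,.048,-72.3)])
E
```

```text
[0.60460626 0.11373563 0.06689071]
shift [ 0.  18.9 -1.9] turn [-0.26 -0.07  0.17] grip 57.1 t 20.95
```

View pics/w19.png

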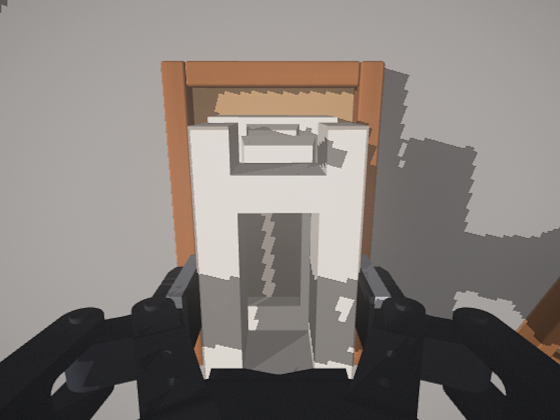

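Request:
drive_tool --pt "0 3 -2 0 0 0 50" --pt "0 9 -2 0 0 0 50" --pt "0 14 -2 0 0 0 50" --pt "0 19 -2 0 0 0 50" --pt "0 19 -2 0 0 0 50"

```text
clock: 21.45
tcp_pos: [0.6041, 0.1156, 0.0476]
orientation: [-0.321, 2.051, -2.062]
contact_force: [0.5, -0.5, -2.2]
grip_width: 0.0569
```

```bash
python3 - <<'E'
from h import *
p,Q,o=tcp();print(p,o["contact_force"]);path([(.604,.1154,.048,-72.3)])
E
```

```text
[0.60409151 0.11555392 0.04763131] [ 0.52669589 -0.53602562 -2.20164412]
shift [ 0.1 -0.4  0.1] turn [-0.27 -0.06  0.17] grip 56.9 t 21.45
```

Request:
drive_tool --pt "0 1 0 0 0 0 50" --pt "0 2 0 0 0 0 50" --pt "0 2 0 0 0 0 50"

```text
clock: 21.75
tcp_pos: [0.6041, 0.1156, 0.0472]
orientation: [-0.321, 2.051, -2.062]
contact_force: [-5.7, -1.5, 14.1]
grip_width: 0.0571
```

Request:
drive_tool --pt "0 0 0 0 0 0 70" --pt "0 0 0 0 0 0 85" --pt "0 0 0 0 0 0 85" --pt "0 0 0 0 0 0 85" --pt "0 -20 0 0 0 0 85"

```text
clock: 22.25
tcp_pos: [0.602, 0.1152, 0.0649]
orientation: [-0.327, 2.053, -2.065]
contact_force: [-0.4, -0.1, -0.1]
grip_width: 0.0845
```

Request:
drive_tool --pt "0 -40 0 0 0 0 85" --pt "0 -80 0 0 0 0 85" --pt "0 -120 0 0 0 0 85" --pt "0 -130 0 0 0 0 85"

```text
clock: 22.65
tcp_pos: [0.6054, 0.1168, 0.1998]
orientation: [-0.319, 2.05, -2.061]
contact_force: [1.2, 0.6, 0.6]
grip_width: 0.0853
```

```bash
python3 - <<'E'
from h import *
im,c=grab("wrist","w20");print(tcp()[0]); path([(.59,.07,.22,-64),(.575,.02,.23,-56),(.56,-.03,.24,-48),(.545,-.075,.24,-40),(.53,-.12,.24,-32)])
E
```

```text
[0.60515284 0.11672794 0.19931006]
shift [ 28.6 -20.5  40. ] turn [-0.28 -8.37  0.09] grip 84.8 t 22.7
shift [ 58.1 -30.2  83.2] turn [ -0.27 -16.37   0.11] grip 84.8 t 22.7
shift [ 87.5 -40.  126.4] turn [ -0.26 -24.37   0.13] grip 84.8 t 22.7
shift [115.4 -39.7 164.7] turn [ -0.26 -32.37   0.15] grip 84.8 t 22.7
shift [143.4 -39.5 203. ] turn [ -0.25 -40.37   0.17] grip 84.8 t 22.7
```

View pics/w20.png

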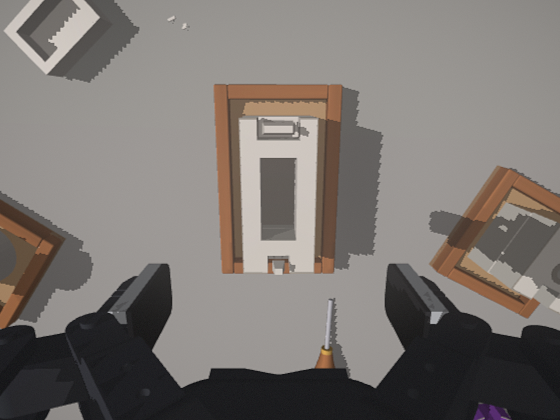

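```bash
python3 - <<'E'
from h import *
im=cv2.imread("pics/w20.png"); crop(im,200,70,360,290,2.7,"w20c")
c=cal("w20")
def an(d): return np.degrees(np.arctan2(d[1],d[0])).round(1)
def rep(n,P):
    print(n,P.mean(0).round(4))
    for i in range(4): d=P[(i+1)%4]-P[i]; print("  ",np.linalg.norm(d).round(4),an(d))
rep("mid",wp(c,[(240,117),(318,117),(317,272),(243,272)],.072))
rep("open",wp(c,[(261,157),(297,157),(296,240),(262,240)],.072))
rep("tray",wp(c,[(215,85),(342,85),(333,272),(222,272)],.02))
E
```

```text
mid [0.6051 0.115 ]
   0.0571 -72.3
   0.124 -161.0
   0.0609 107.5
   0.1238 17.2
open [0.6044 0.1153]
   0.0271 -72.3
   0.0666 -162.2
   0.0273 107.6
   0.0665 17.7
tray [0.6049 0.1159]
   0.1082 -72.3
   0.1741 -162.5
   0.1089 107.5
   0.1738 17.3
```

View pics/w20c.png

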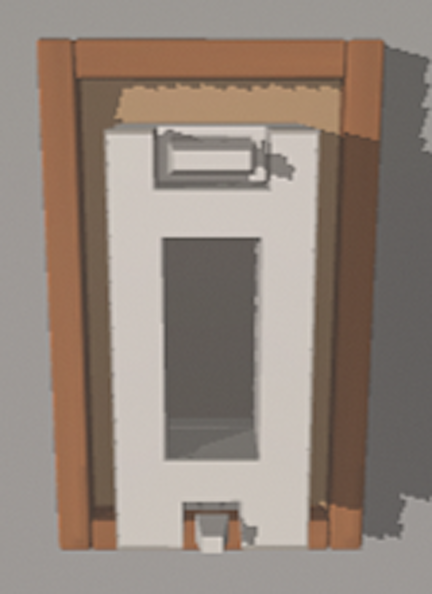

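Request:
drive_tool --pt "28 -20 36 0 -8 0 85" --pt "56 -30 74 0 -16 0 85" --pt "85 -40 113 0 -24 0 85" --pt "113 -40 152 0 -32 0 85" --pt "141 -40 191 0 -40 0 85"

```text
clock: 23.2
tcp_pos: [0.5282, -0.107, 0.2393]
orientation: [-0.889, 1.611, -1.618]
contact_force: [0.5, -0.3, -0.3]
grip_width: 0.0853
```

```bash
python3 - <<'E'
from h import *
print(tcp()[0])
path([(.515,-.16,.23,-24),(.50,-.205,.22,-16),(.48,-.25,.21,-12),(.46,-.29,.20,-12),(.44,-.335,.19,-12),(.425,-.365,.17,-12)])
E
```

```text
[ 0.52819627 -0.1070214   0.23933018]
shift [51.7  9.6 17.3] turn [-0.09 -8.52  0.28] grip 85.3 t 23.2
shift [97.7 19.9 28.9] turn [ -0.07 -16.52   0.29] grip 85.3 t 23.2
shift [146.3  30.1  36.2] turn [ -0.06 -20.52   0.29] grip 85.3 t 23.2
shift [190.8  40.3  40.8] turn [ -0.06 -20.52   0.29] grip 85.3 t 23.2
shift [239.4  50.6  48.1] turn [ -0.06 -20.52   0.29] grip 85.3 t 23.2
shift [272.7  70.7  51.5] turn [ -0.06 -20.52   0.29] grip 85.3 t 23.2
```

```bash
python3 - <<'E'
from h import *
path([(.515,-.16,.23,-41),(.50,-.205,.22,-49.5),(.48,-.25,.21,-58),(.46,-.29,.20,-66.5),(.44,-.325,.19,-75)])
E
```

```text
shift [51.7  9.6 17.3] turn [-0.13  8.48  0.27] grip 85.3 t 23.2
shift [97.7 19.9 28.9] turn [-0.15 16.98  0.26] grip 85.3 t 23.2
shift [146.3  30.1  36.2] turn [-0.17 25.48  0.25] grip 85.3 t 23.2
shift [190.8  40.3  40.8] turn [-0.19 33.98  0.23] grip 85.3 t 23.2
shift [231.   50.5  42.7] turn [-0.2  42.48  0.22] grip 85.3 t 23.2
```

Request:
drive_tool --pt "47 9 15 0 8 0 85" --pt "92 20 27 0 16.5 0 85" --pt "140 30 35 0 25 0 85" --pt "185 40 40 0 33.5 0 85" --pt "228 50 43 0 42 0 85"

```text
clock: 23.7
tcp_pos: [0.4399, -0.3243, 0.1887]
orientation: [-0.279, 2.078, -2.087]
contact_force: [0.4, -0.5, -0.4]
grip_width: 0.085
```

```bash
python3 - <<'E'
from h import *
print(tcp()[0])
path([(.42,-.348,.18,-83),(.415,-.348,.17,-91),(.415,-.348,.17,-102)])
E
```

```text
[ 0.43990287 -0.32428187  0.18867798]
shift [25.4  8.8 17.7] turn [-0.22  8.09  0.21] grip 85.0 t 23.7
shift [30.1 18.9 16.4] turn [-0.23 16.09  0.2 ] grip 85.0 t 23.7
shift [30.1 18.9 16.4] turn [-0.25 27.09  0.18] grip 85.0 t 23.7
```

Request:
drive_tool --pt "25 9 18 0 8 0 85" --pt "30 19 16 0 16.5 0 85" --pt "30 19 16 0 25 0 85" --pt "30 19 16 0 27 0 85" --pt "30 19 16 0 27 0 85"

```text
clock: 24.2
tcp_pos: [0.4142, -0.3471, 0.1683]
orientation: [-0.215, -2.105, 2.114]
contact_force: [0.3, -0.6, 0.1]
grip_width: 0.085
```

```bash
python3 - <<'E'
from h import *
im,c=grab("wrist","w21"); print(tcp()[0])
crop(im,140,60,420,300,2.8,"w21c")
E
```

```text
[ 0.4143899  -0.34718063  0.16862165]
```

View pics/w21c.png

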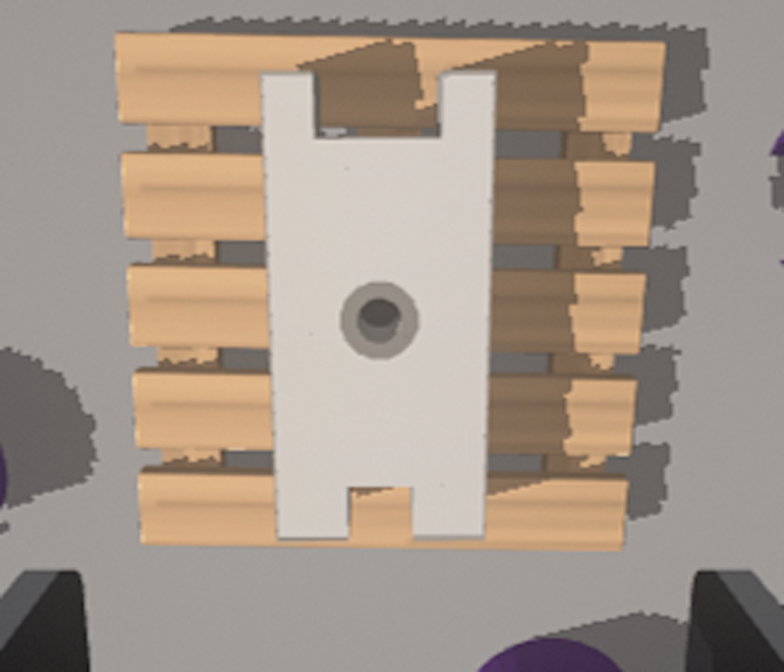

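```bash
python3 - <<'E'
from h import *
c=cal("w21"); a=dict(x0=140,y0=60,s=2.8)
def an(d): return np.degrees(np.arctan2(d[1],d[0])).round(1)
P=wp(c,[(262,73),(496,70),(484,536),(278,538)],.05,**a); print(P.mean(0))
for i in range(4): d=P[(i+1)%4]-P[i]; print("  ",np.linalg.norm(d).round(4),an(d))
print("hole",ray(c,(140+379/2.8,60+320/2.8),.05))
path([(.4345,-.350,.027,-101.7)])
E
```

```text
[ 0.4340924  -0.34979628]
   0.0576 -101.2
   0.1235 168.3
   0.0576 78.6
   0.1233 -11.7
hole [ 0.43386926 -0.34945902  0.05      ]
shift [-20.8 141.5  -2. ] turn [-0.26 -0.14  0.23] grip 85.1 t 24.25
```

Request:
drive_tool --pt "-20.5 40 -2 0 0 0 85" --pt "-20.5 80 -2 0 0 0 85" --pt "-20.5 115 -2 0 0 0 85" --pt "-20.5 131 -2 0 0 0 85"

```text
clock: 24.65
tcp_pos: [0.4324, -0.3482, 0.0338]
orientation: [-0.207, -2.108, 2.111]
contact_force: [0.1, 0.3, 0.9]
grip_width: 0.0851
```

```bash
python3 - <<'E'
from h import *
path([(.4341,-.3497,.026,-101.6)])
E
```

```text
shift [-2.1  7.8  1.1] turn [-0.14 -0.13  0.52] grip 85.1 t 24.65
```

Request:
drive_tool --pt "-2 8 1 0 0 0.4 85" --pt "-2 8 1 0 0 0.4 62" --pt "-2 8 1 0 0 0.4 50" --pt "-2 8 1 0 0 0.4 50" --pt "-2 8 1 0 0 0.4 50" --squeeze 50

```text
clock: 25.15
tcp_pos: [0.4346, -0.35, 0.0268]
orientation: [-0.216, -2.11, 2.117]
contact_force: [-0.0, 0.1, -1.9]
grip_width: 0.057
```

Request:
drive_tool --pt "0 0 0 0 0 0 50"

```text
clock: 25.25
tcp_pos: [0.4347, -0.3501, 0.0273]
orientation: [-0.217, -2.11, 2.117]
contact_force: [0.2, 1.4, -1.6]
grip_width: 0.0573
```

```bash
python3 - <<'E'
from h import *
im,c=grab("wrist","w22"); p,Q,o=tcp();print(p,o["grip_width"],o["contact_force"])
path([(.435,-.35,.06,-101.6),(.44,-.335,.10,-101.6),(.455,-.295,.14,-97),(.475,-.25,.18,-92),(.495,-.205,.21,-87)])
E
```

```text
[ 0.43485526 -0.35013815  0.02736286] 0.05677284641983754 [-0.6548978  -0.94027076 -1.64829271]
shift [ -0.1 -32.6  -0.1] turn [-0.19 -0.11 -0.03] grip 56.8 t 25.3
shift [ -2.  -72.7 -15.6] turn [-0.19 -0.11 -0.03] grip 56.8 t 25.3
shift [  -8.6 -112.8  -57.7] turn [-0.19 -4.71 -0.02] grip 56.8 t 25.3
shift [ -19.1 -153.  -105.7] turn [-0.19 -9.71 -0.01] grip 56.8 t 25.3
shift [ -29.5 -183.1 -153.7] turn [ -0.2  -14.71  -0.  ] grip 56.8 t 25.3
```

View pics/w22.png

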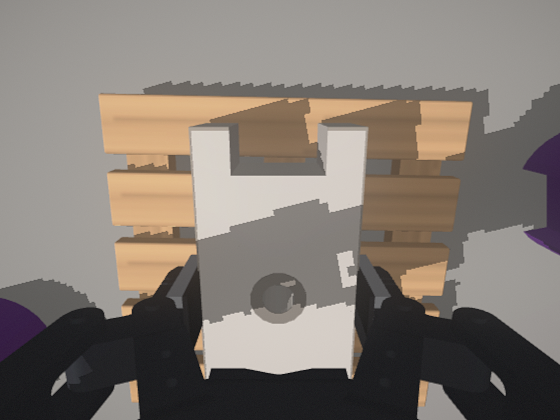

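Request:
drive_tool --pt "0 -32 0 0 0 0 50" --pt "-2 -70 -12 0 0 0 50" --pt "-8 -107 -45 0 -4.5 0 50" --pt "-18 -142 -82 0 -9.5 0 50" --pt "-28 -172 -122 0 -14.5 0 50"

```text
clock: 25.8
tcp_pos: [0.4863, -0.2374, 0.1995]
orientation: [-0.054, 2.19, -2.2]
contact_force: [1.6, -0.4, -2.3]
grip_width: 0.0568
```

```bash
python3 - <<'E'
from h import *
print(tcp()[0])
path([(.505,-.185,.21,-83),(.525,-.14,.22,-79),(.54,-.095,.22,-76),(.555,-.05,.22,-73.5),(.57,-.005,.22,-72.5)])
E
```

```text
[ 0.48632509 -0.23744241  0.19947336]
shift [-21.3 -10.7 -51.4] turn [-0.27 -4.1  -0.05] grip 56.8 t 25.8
shift [-43.6 -20.9 -95.3] turn [-0.27 -8.1  -0.04] grip 56.8 t 25.8
shift [ -60.8  -21.1 -139.5] turn [ -0.27 -11.1   -0.03] grip 56.8 t 25.8
shift [ -78.1  -21.3 -183.6] turn [ -0.27 -13.6   -0.03] grip 56.8 t 25.8
shift [ -95.3  -21.5 -227.8] turn [ -0.27 -14.6   -0.03] grip 56.8 t 25.8
```

Request:
drive_tool --pt "-20 -10 -43 0 -4 0 50" --pt "-42 -20 -86 0 -8 0 50" --pt "-60 -21 -130 0 -11 0 50" --pt "-78 -21 -174 0 -13.5 0 50" --pt "-95 -21 -218 0 -14.5 0 50"

```text
clock: 26.3
tcp_pos: [0.5704, -0.0131, 0.22]
orientation: [-0.315, 2.052, -2.062]
contact_force: [0.9, -1.3, -2.5]
grip_width: 0.0569
```

```bash
python3 - <<'E'
from h import *
print(tcp()[0])
path([(.6046,.1153,.16,-72.5)])
E
```

```text
[ 0.5704193  -0.01308104  0.21995513]
shift [ -71.1   59.4 -112.5] turn [-0.29 -0.03 -0.03] grip 56.9 t 26.3
```

Request:
drive_tool --pt "-22 15 -40 0 0 0 50" --pt "-45 35 -78 0 0 0 50" --pt "-66 55 -106 0 0 0 50" --pt "-71 60 -112 0 0 0 50" --pt "-71 60 -112 0 0 0 50"

```text
clock: 26.8
tcp_pos: [0.6038, 0.1164, 0.1582]
orientation: [-0.32, 2.051, -2.061]
contact_force: [0.1, -0.4, -1.5]
grip_width: 0.0571
```

```bash
python3 - <<'E'
from h import *
im,c=grab("wrist","w23");print(tcp()[0]);path([(.6046,.1153,.0793,-72.5)])
E
```

```text
[0.60430542 0.11420729 0.15906938]
shift [-0.7 79.8 -1.4] turn [-0.32 -0.01  0.05] grip 56.9 t 26.85
```

View pics/w23.png

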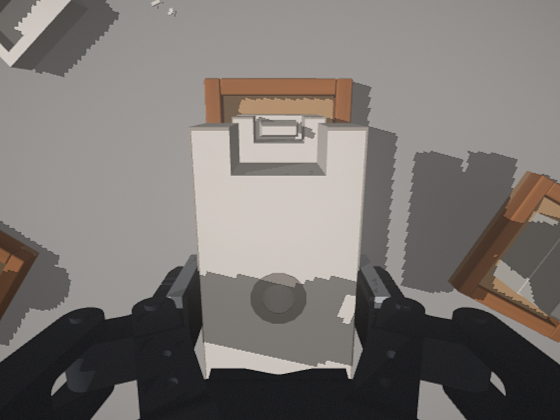

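Request:
drive_tool --pt "-0.7 25 -1 0 0 0 50" --pt "-0.7 50 -1 0 0 0 50" --pt "-0.7 60 -1 0 0 0 50" --pt "-0.7 60 -1 0 0 0 50"

```text
clock: 27.25
tcp_pos: [0.604, 0.1129, 0.0985]
orientation: [-0.317, 2.052, -2.066]
contact_force: [-0.6, -0.0, -1.8]
grip_width: 0.0569
```

```bash
python3 - <<'E'
from h import *
im,c=grab("wrist","w24");print(tcp()[0]);path([(.6046,.1153,.0793,-72.5)])
E
```

```text
[0.6048957  0.11358211 0.09963211]
shift [-0.3 20.3 -1.9] turn [-0.36 -0.12  0.06] grip 57.2 t 27.3
```

View pics/w24.png

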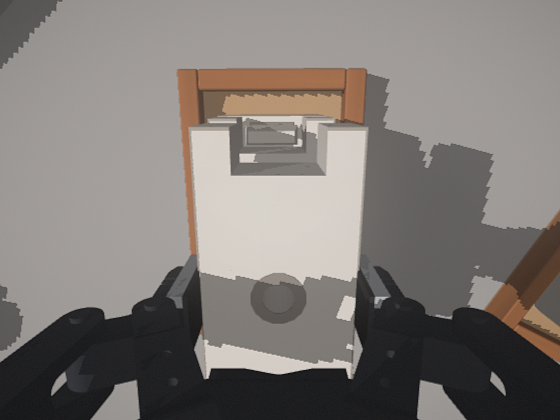

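Request:
drive_tool --pt "0 3 -2 -0.3 0 0 50" --pt "0 9 -2 -0.3 0 0 50" --pt "0 14 -2 -0.3 0 0 50" --pt "0 19 -2 -0.3 0 0 50" --pt "0 20 -2 -0.3 0 0 50"

```text
clock: 27.8
tcp_pos: [0.6038, 0.1153, 0.0788]
orientation: [-0.317, 2.057, -2.06]
contact_force: [-1.3, 0.3, -1.0]
grip_width: 0.0567
```

```bash
python3 - <<'E'
from h import *
p,Q,o=tcp();print(p,o["contact_force"]);path([(.6046,.1153,.0793,-72.5)])
E
```

```text
[0.60378369 0.11525511 0.07879563] [-1.30154801  0.33161    -1.04644894]
shift [-0.8 -0.5  0.2] turn [-0.06 -0.11  0.13] grip 56.7 t 27.8
```

Request:
drive_tool --pt "0 1 0 0 0 0 50" --pt "0 1.5 0 0 0 0 50" --pt "0 1.5 0 0 0 0 50"

```text
clock: 28.1
tcp_pos: [0.6037, 0.1153, 0.0787]
orientation: [-0.317, 2.057, -2.061]
contact_force: [-5.1, -0.6, 9.1]
grip_width: 0.057
```

Contact at the expected height (0.0787 against 0.0793). Release, rise and check.

Request:
drive_tool --pt "0 0 0 0 0 0 70" --pt "0 0 0 0 0 0 85" --pt "0 0 0 0 0 0 85" --pt "0 0 0 0 0 0 85" --pt "0 -20 0 0 0 0 85"

```text
clock: 28.6
tcp_pos: [0.6018, 0.1148, 0.0963]
orientation: [-0.323, 2.059, -2.063]
contact_force: [0.2, -0.4, -0.8]
grip_width: 0.0848
```

Request:
drive_tool --pt "0 -40 0 0 0 0 85" --pt "0 -80 0 0 0 0 85" --pt "0 -120 0 0 0 0 85" --pt "20 -160 0 0 0 0 85" --pt "40 -180 0 0 0 0 85"

```text
clock: 29.1
tcp_pos: [0.566, 0.1039, 0.2803]
orientation: [-0.318, 2.057, -2.06]
contact_force: [1.1, 0.8, 0.5]
grip_width: 0.0846
```

Request:
drive_tool --pt "40 0 20 0 0 0 85" --pt "60 0 40 0 0 0 85" --pt "60 0 40 0 0 0 85" --pt "60 0 40 0 0 0 85"

```text
clock: 29.5
tcp_pos: [0.5208, 0.0475, 0.2807]
orientation: [-0.316, 2.058, -2.061]
contact_force: [0.3, 1.2, 0.0]
grip_width: 0.0847
```

```bash
python3 - <<'E'
from h import *
im,c=grab("wrist","w25");print(tcp()[0])
im,c=grab("top","top2"); crop(im,80,130,340,260,3,"top2c")
im,c=grab("side","side2"); crop(im,110,150,290,410,3,"side2c")
E
```

```text
[0.52109292 0.04844734 0.28059149]
```

View pics/w25.png

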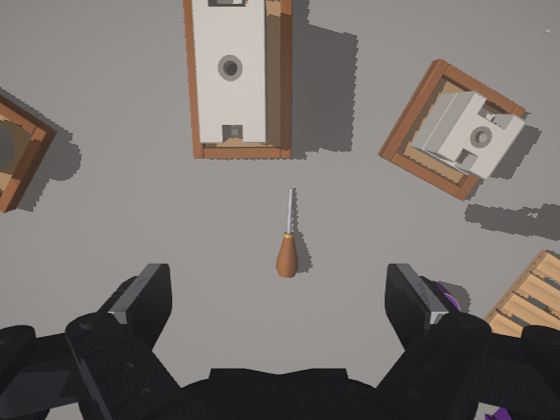

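View pics/side2c.png

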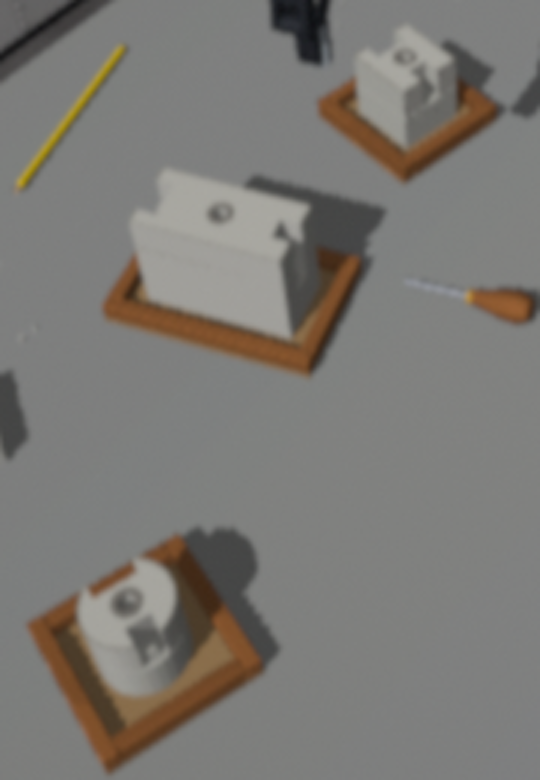

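View pics/top2c.png

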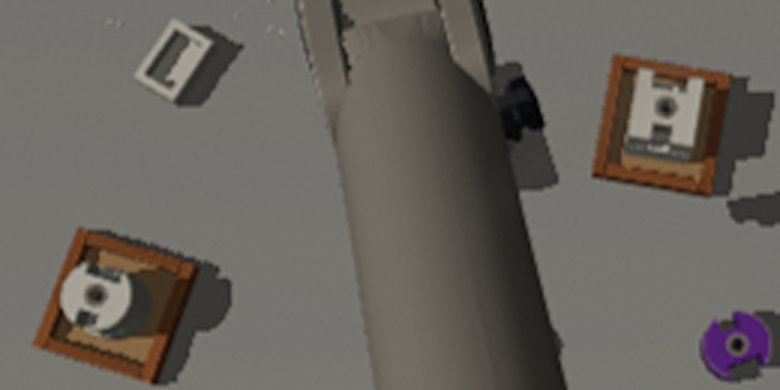

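```bash
python3 - <<'E'
from h import *
ct,cs,cw=cal("top2"),cal("side2"),cal("w25")
def tri(obs):
    A=[];b=[]
    for (K,Rm,t),px in obs:
        o=-Rm.T@t; d=Rm.T@np.linalg.solve(K,[px[0],px[1],1.]); d/=np.linalg.norm(d); P=np.eye(3)-np.outer(d,d); A.append(P);b.append(P@o)
    return np.linalg.lstsq(np.vstack(A),np.hstack(b),rcond=None)[0].round(4)
print("round",tri([(ct,(112.3,228.3)),(cs,(152,350.3))]),"want .448 .3735 .074")
print("square",tri([(ct,(301.7,165.7)),(cs,(245,169))]),tri([(cw,(481,136)),(cs,(245,169))]),"want .6165 -.1245 .074")
print("long",tri([(cw,(231,67)),(cs,(183.7,221))]),"want .6045 .1153 .102")
print(tcp()[2]["qvel"])
E
```

```text
round [0.4477 0.3716 0.0695] want .448 .3735 .074
square [ 0.6152 -0.1271  0.0698] [ 0.619  -0.1309  0.0649] want .6165 -.1245 .074
long [0.6038 0.1146 0.0979] want .6045 .1153 .102
[-0.00252464  0.0038748   0.00088799 -0.00188973  0.00253636  0.00305975
  0.00013096]
```

```bash
python3 - <<'E'
from bench import r
print(r.hand_in())
E
```

```text
the job is handed in; nothing more can be done
None
```

The pile is taken apart and all three moulds are closed. The round and square covers sit on their own bases. The middle part and then the long cover sit on the long base. I handed the job in at about 30 s of the 123 s allowed; it gave no verdict.

- **Seating:** each part touched down within about 1.5 mm of its computed fully-home height, with light contact forces of 3 to 14 N. Wide notches are over wide lugs. The last images show every part flat with no gap.
- **Position:** my corner and hole measurements put the middle part within about 1 mm of its base centre. The round and long covers' pour holes came out within about 2 mm of theirs.
- **Heights disagree slightly:** final two-view triangulation put the cover tops 4 to 5 mm lower than they should be, and one square-cover estimate 9 mm low. That pair also read 7 mm off sideways. The same cameras read the pile about 3 mm low before I moved anything. I took this as calibration and pixel-reading error, because a part that was not home would read high.
- **Bystanders:** I did not touch the blank, dish, graver or purple look-alikes. I did not re-measure their positions at the end.

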